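# Coin rolls into the padlocked strongbox

### The arm

A 7-joint arm with a two-finger parallel gripper is mounted at the origin on a cart in front of the work surface, level with it; the furniture and walls round the work are solid. World frame = base frame: x ahead of the robot, y to its left, z up, the work surface at z = 0. Lengths are in m, angles in rad, forces in N, time in s.
With the tool pointing down it reaches from about 0.4 to 0.85 m from the base axis. Payload 10.4 kg.
Tool frame: the origin (TCP) lies midway between the tips of the shut fingers; the grasp point (between the pads) lies manip.grasp_offset behind it (manip.grasp_offset is the distance from the TCP to the grasp point, in m); z points along the fingers, y is the line along which they close (so a half turn about z gives the same grasp; the last joint's range is limited). The gripper opens to 87 mm and grips with 3 to 60 N. Pads are 19 mm wide; open, the fingers measure 117 mm over their backs; the gripper's body (75 mm by 190 mm) begins 51 mm behind the grasp point.
Start: joints at [-1.166, 0.332, -0.065, 1.46, 0.022, 1.35, -0.088], TCP at [0.259, 0.569, 0.223] pointing down, gripper open.
Joint ranges: [-2.6, 2.6], [-0.5, 2.12], [-1.47, 1.34], [0.16, 2.42], [-1.27, 4.41], [0.06, 2.06], [-2.6, 2.6]. Speed limits (rad/s): [2.22, 2.22, 2.79, 2.79, 3.14, 3.14, 3.14].

### API

Orientations are given as a rotation vector (axis times angle).
In Python, from station import manip gives the robot as it stands.
- The arm moves only by the tool play_rows, never from a script. Its argument "increments" is a list of rows, each a list of 7 numbers: the opening in per cent of the stroke, from 0 (shut) to 100 (fully open), then the shift along the tool's x, y, z in cm, then the turn, a rotation vector about the tool's x, y, z in rad. In form: [[grip, dx, dy, dz, rx, ry, rz], ...]. A call has 1 to 12 rows; each row shifts and turns the commanded pose from where the row before left it, along the tool's axes as they then stand; what a row does not reach is not made up. A row lasts 1/8 s, in which the tool goes at most 62.5 mm and 10.7 degrees, less where a joint would pass 70% of its speed; a pose out of reach is approached as far as the arm can. A call with a gripper value outside its range is refused whole. The fingers move at their own pace and stop on an object; "grip_force" is the grip in N (left out, the last holds). Time passes only in rows, so rows that do not move let the fingers close. It gives the time, the measured TCP pose, the force, the opening and the grip force at its end, in the units of the state.
- manip.get_obs(): the state, without advancing time (a new reading comes with each control period).
- manip.read_camera(name): name is "scene" or "top"; returns the picture (384x512x3 uint8, red, green, blue); there is no depth.
- manip.camera_params(name): a dict with "fx", "fy", "cx", "cy" (pixels), "dist" ([k1, k2, p1, p2, k3] as OpenCV has them; the pictures are not rectified), "camera_from_world" (4x4, takes a point from world to camera coordinates). Camera axes: x right, y down, z forward; pixel columns grow to the right and rows downward; lengths in m; the calibration is good to about 2 mm. A picture is of the moment at which its call begins. camera_params takes no time and is no camera call.
- manip.sign_off(): hands the job in; it is judged then, once.
Trained networks look in the newest picture that a camera, given by its name, has taken for a name from the list of things; names that differ only in an ending like _2 or _b are one class to them, and where a whole thing is asked for, a point or a joint stands for the part that bears it (a point fixed in the world has none). Each returns a list of dicts, best first, with "score" (0 to 1); they miss things now and then, are a little off and sometimes report something else, mostly with a low value. They report only what shows in the picture. A call takes as long as a camera call. They do not tell look-alikes from the thing itself.
- manip.recognise(camera, target): "location" ([x, y, z] in m, in world coordinates, good to about 4 mm: the middle of the surface that is visible of it).
- manip.place_of(camera, target): "location" ([x, y, z] in m, in world coordinates, good to about 4 mm: a listed point, or the origin of a listed thing).
The state is a dict: "time": time; "qpos": joint angles; "qvel": joint speeds; "effort": joint torques, N m; "tcp_pos": TCP position; "eef_rot": TCP orientation; "force": force on the tool from outside, world axes, zero at the start; "ft_torque": the same for the moment, N m; "gripper_width": finger opening in m; "grasp_force": force on a finger pad.
Only numpy, scipy, OpenCV 4.12 (cv2) and the standard library are available. Lean on these libraries where they do the work, as an engineer would, in place of code of your own. Each camera call takes 0.05 s, during which the arm holds its last target. There are 200 camera calls.

### The job

Cash up the till: stand every coin roll that lies on the counter on its end inside the open steel strongbox. A roll picked up flat must be taken by its end first: lay it in the sloped coin rest, let go, and take it again by its upper end. When all the rolls stand in the box, shut its lid fully, then turn the padlock's shackle back home over the hasp and press it down until it clicks and stays down. Leave the other things on the counter where they are.

Things in the scene. Friction and masses are not known exactly. Their poses are not given: they have to be found in the camera images.
- strongbox: grey steel strongbox, fixed, outside 110 (x, depth) x 196 (y, width) x 102 high, walls 3, inside 104 x 190, floor top 4 mm above the counter. Origin: centre of its underside; z up, -x its front, facing the robot. A padlock stands on a bracket at its front: brass body 26 (x) x 56 (y), centred 90 mm in front of the origin, top at z 92
- lid (a joint): lid of the strongbox, a plate 120 x 200 x 8 hinged along y at the back rim. rad: 0 shut, grows as it opens; starts 1.58 to 1.72 (about upright), at most 1.95. Stays where it is left: friction hinge, 0.34 N m, 3 to 6 N pushed near the edge. Shut, its top is at z 111 mm
- lid_hinge (a point): middle of the lid's hinge line (box frame x +57, z 102 mm)
- lid_edge (a point): middle of the lid's free front edge, on its outer face (the upper one when shut); 119 mm from the hinge line and 9 mm above it when shut. From this edge hangs the hasp: a steel strap at y +2 to +32 mm with a drilled flange that reaches 45 mm further forward and, shut, lies 2 to 6 mm above the padlock body
- shackle_turn (a joint): swivel of the padlock's shackle about its captive leg (upright axis through point lock_axis). rad: 0 = home against a stop, the bow along the box's +y, free leg above the flange's hole; grows as it swings out to the front (pi/2: bow along the box's -x); starts 1.2 to 2, at most 2.4. Light: friction 0.012 N m
- shackle_press (a joint): how far the shackle is pressed into the padlock, m: 0 raised, 0.022 bottom. A spring pushes it up, 6 N at the top to 11 N at the bottom. It goes down only when shackle_turn is within about 0.12 rad of 0. At about 0.019 a hidden pawl snaps in and it stays down (let go, it reads about 0.0175); short of that it springs up again
- shackle_top (a point): top of the shackle's round bow, midway between its legs, 17 mm from the swivel axis, 154 mm above the counter when raised, 132 at the bottom. The shackle is a U of 9 mm round steel bar, legs 34 mm apart (centre lines); its free leg ends 53 mm below the top
- lock_axis (a point): swivel axis of the shackle at the top of the padlock body (box frame x -90, y -17, z 92 mm)
- coin_rest: sloped coin-wrapping rest, loose, 1.4 kg: blue foot 130 (x) x 70 (y) x 14 with an aluminium V-groove that rises at 45 degrees to its -x end. Origin: centre of the underside, z up. A roll laid in slides down against the stop at the low +x end. The V's walls run 50 mm up from the stop, 28 mm wide over all, 5 mm below the roll's axis; beyond, only an 8 mm wide rib lies under the roll
- rest_mid (a point): where the middle of a roll is when it lies home in the rest: 2 mm in +x of the coin_rest's origin, 59 mm above its underside; the roll's axis then runs along (-0.707, 0, 0.707) in the coin_rest's frame
- coin_roll_1: paper-wrapped roll of coins with an orange band, 25 mm thick, 90 mm long, 0.2 to 0.35 kg, lying on the counter; may be absent. Origin: its middle; x runs along it (either end is alike)
- coin_roll_2: paper-wrapped roll of coins with a blue band, 25 mm thick, 90 mm long, 0.2 to 0.35 kg, lying on the counter; may be absent. Origin: its middle; x runs along it (either end is alike)
- coin_roll_3: paper-wrapped roll of coins with a green band, 25 mm thick, 90 mm long, 0.2 to 0.35 kg, lying on the counter; may be absent. Origin: its middle; x runs along it (either end is alike)
- order_pad: cream spiral-bound order pad, about 130x94x13, lying left of the tape dispenser; a bystander, leave it. Origin: centre of its underside
- sweet_red: red wrapped sweet, 19x45x12; a bystander, leave it. Origin: centre of its underside
- marker: white and green marker pen, 17x135x16; a bystander, leave it. Origin: centre of its underside
Not all that is in view belongs to the job. Leave any yellow look-alike of the coin_roll_2 alone.

How it is judged:
On the way, in this order (a step that is already met when the one before it is completed fails the run):
1. a coin roll lies home in the sloped rest, let go (((distance between coin_roll_1 and rest_mid below 0.012 m and angle between the x axis of coin_roll_1 and the z axis of coin_rest, either way round between 0.6 and 0.97 rad and contact force between the fingers and coin_roll_1 below 0.3 N and linear speed of coin_roll_1 below 0.05 m/s) or (distance between coin_roll_2 and rest_mid below 0.012 m and angle between the x axis of coin_roll_2 and the z axis of coin_rest, either way round between 0.6 and 0.97 rad and contact force between the fingers and coin_roll_2 below 0.3 N and linear speed of coin_roll_2 below 0.05 m/s) or (distance between coin_roll_3 and rest_mid below 0.012 m and angle between the x axis of coin_roll_3 and the z axis of coin_rest, either way round between 0.6 and 0.97 rad and contact force between the fingers and coin_roll_3 below 0.3 N and linear speed of coin_roll_3 below 0.05 m/s))), for 0.2 s.
2. every coin roll stands on its end in the strongbox, let go (x of coin_roll_1 in the frame of strongbox between -0.046 and 0.046 m and y of coin_roll_1 in the frame of strongbox between -0.088 and 0.088 m and z of coin_roll_1 in the frame of strongbox between 0.04 and 0.058 m and angle between the x axis of each of coin_roll_1, coin_roll_2, coin_roll_3 and the z axis of strongbox, either way round below 0.15 rad and contact force between the fingers and coin_roll_1 below 0.3 N and x of coin_roll_2 in the frame of strongbox between -0.046 and 0.046 m and y of coin_roll_2 in the frame of strongbox between -0.088 and 0.088 m and z of coin_roll_2 in the frame of strongbox between 0.04 and 0.058 m and contact force between the fingers and coin_roll_2 below 0.3 N and x of coin_roll_3 in the frame of strongbox between -0.046 and 0.046 m and y of coin_roll_3 in the frame of strongbox between -0.088 and 0.088 m and z of coin_roll_3 in the frame of strongbox between 0.04 and 0.058 m and contact force between the fingers and coin_roll_3 below 0.3 N), for 0.3 s.
3. the lid is shut (value of joint lid below 0.05 rad), for 0.2 s.
4. the shackle is turned home and pressed down (value of joint lid below 0.05 rad and value of joint shackle_turn below 0.15 rad and value of joint shackle_press above 0.0165 m), for 0.2 s.
At the end, for the whole second after the job is handed in: every coin roll present stands on its end (within 0.15 rad) on the strongbox's floor, the lid is shut (under 0.05 rad), the shackle is turned home (under 0.15 rad) and stays down on its own (over 16.5 mm) (all of step 2 and all of step 4); the robot touches nothing.
It fails at once if the order pad is pushed more than 4 cm (distance of order_pad from where it was at the start of the episode above 0.04 m).
It fails at once if the sweet red is pushed more than 4 cm (distance of sweet_red from where it was at the start of the episode above 0.04 m).
It fails at once if the marker is pushed more than 4 cm (distance of marker from where it was at the start of the episode above 0.04 m).
Of coin_roll_1, coin_roll_2, coin_roll_3 only 2 to 3 are there at a start; the rules pass over those that are not, and their reading is None.
At some moment in a run one of coin_rest may be knocked a few centimetres aside while the robot is not near it.
It also fails if it takes over 210 s, if anything falls off the work surface, if the arm or the gripper's body presses on something with over 40 N, if the wrist force passes 120 N, or if a joint passes its speed limit or range.

## Working session

There is one attempt and no reset: what is moved stays moved. The work goes in short steps, Python scripts to look and compute and a tool call to move; the robot and the scene stay as the last step left them, time stands still between calls to the robot, and variables do not carry over. Pictures are saved under pics/ and viewed, at most 14 in all, crops included, and the job is handed in when it is done.

Besides the shell and the picture viewer there is one more tool, called after "Emit:" as a command line: name --pt "numbers of a row" for each row, then --argument value for the rest. play_rows: Moves the arm, as the interface text tells. Its arguments: {"type":"object","properties":{"increments":{"type":"array"},"grip_force":{"type":"number"}},"required":["increments"]}

```bash
mkdir -p pics; ls
cat > h.py <<'E'
from station import manip
import numpy as np, cv2
from scipy.spatial.transform import Rotation as R
def snap(c,fn=None,crop=None,s=1):
    im=manip.read_camera(c)[:,:,::-1].copy()
    if crop: im=im[crop[1]:crop[3],crop[0]:crop[2]]
    if s!=1: im=cv2.resize(im,None,fx=s,fy=s,interpolation=cv2.INTER_CUBIC)
    if fn: cv2.imwrite('pics/'+fn,im)
    return im
def ray(c,u,v):
    p=manip.camera_params(c);K=np.array([[p['fx'],0,p['cx']],[0,p['fy'],p['cy']],[0,0,1]])
    n=cv2.undistortPoints(np.array([[[u,v]]],float),K,np.array(p['dist'],float))[0,0]
    T=np.linalg.inv(np.array(p['camera_from_world']));return T[:3,3],T[:3,:3]@np.array([n[0],n[1],1])
def atz(c,u,v,z):
    o,d=ray(c,u,v);return o+d*(z-o[2])/d[2]
def proj(c,P):
    p=manip.camera_params(c);K=np.array([[p['fx'],0,p['cx']],[0,p['fy'],p['cy']],[0,0,1]])
    T=np.array(p['camera_from_world']);return cv2.projectPoints(np.atleast_2d(np.array(P,float)),cv2.Rodrigues(T[:3,:3])[0],T[:3,3],K,np.array(p['dist'],float))[0][:,0]
def pose():
    o=manip.get_obs();return np.array(o['tcp_pos']),R.from_rotvec(o['eef_rot'])
E
python3 - <<'E'
from h import *
np.set_printoptions(precision=3,suppress=True)
a=snap('top','t0.png');b=snap('scene','s0.png')
cv2.imwrite('pics/t0b.png',cv2.resize(a,(800,600)));cv2.imwrite('pics/s0b.png',cv2.resize(b,(800,600)))
for c in('top','scene'):
  for n in('strongbox','lid_hinge','lid_edge','lock_axis','shackle_top','coin_rest','rest_mid','coin_roll_1','order_pad','sweet_red','marker'):
    for d in manip.place_of(c,n)[:5]:
      if d['score']>.25: print(c,n,np.array(d['location']),round(d['score'],2),proj(c,d['location'])[0].round())
o=manip.get_obs();print(R.from_rotvec(o['eef_rot']).as_matrix(),manip.grasp_offset,o)
E
```

```text
pics
top strongbox [ 0.629 -0.072  0.001] 0.89 [240. 168.]
top lid_hinge [ 0.685 -0.076  0.104] 0.66 [241. 140.]
top lid_edge [ 0.703 -0.076  0.219] 0.85 [241. 120.]
top lock_axis [ 0.536 -0.084  0.089] 0.95 [244. 193.]
top shackle_top [ 0.537 -0.081  0.091] 0.72 [243. 193.]
top shackle_top [ 0.521 -0.077  0.155] 0.46 [242. 195.]
top coin_rest [ 0.555 -0.278  0.   ] 0.91 [310. 192.]
top rest_mid [ 0.56  -0.277  0.055] 0.81 [312. 187.]
top coin_roll_1 [ 0.378 -0.325  0.013] 0.83 [329. 253.]
top coin_roll_1 [ 0.706 -0.25   0.015] 0.58 [300. 141.]
top coin_roll_1 [ 0.416 -0.217  0.017] 0.52 [291. 239.]
top coin_roll_1 [ 0.414 -0.13   0.01 ] 0.5 [261. 240.]
top order_pad [0.387 0.189 0.   ] 0.91 [149. 251.]
top marker [ 0.456 -0.016  0.002] 0.69 [221. 226.]
scene strongbox [ 0.627 -0.071 -0.004] 0.98 [288. 212.]
scene strongbox [ 0.559 -0.275 -0.002] 0.56 [315. 268.]
scene lid_hinge [ 0.686 -0.076  0.103] 0.72 [310. 168.]
scene lid_edge [ 0.706 -0.077  0.22 ] 0.8 [319. 122.]
scene lid_edge [ 0.412 -0.131  0.011] 0.68 [220. 249.]
scene lock_axis [ 0.538 -0.083  0.091] 0.71 [258. 191.]
sce
[... 354 characters left out ...]
1 [ 0.378 -0.327  0.011] 0.57 [252. 315.]
scene order_pad [ 0.385  0.192 -0.002] 0.86 [159. 191.]
scene marker [ 0.447 -0.019  0.   ] 0.82 [213. 222.]
[[-0.91   0.415  0.   ]
 [ 0.415  0.91   0.   ]
 [ 0.     0.    -1.   ]] 0.0187 {'time': 1.2, 'qpos': array([-1.166,  0.332, -0.065,  1.46 ,  0.022,  1.35 , -0.089]), 'qvel': array([-0.   ,  0.   ,  0.001, -0.   ,  0.002,  0.001, -0.001]), 'effort': array([  0.   , -62.303,   0.025, -39.014,  -0.061,   0.032,   0.   ]), 'tcp_pos': array([0.259, 0.569, 0.223]), 'eef_rot': array([0.667, 3.07 , 0.   ]), 'force': array([ 0.353,  0.172, -0.104]), 'ft_torque': array([-0.046,  0.017,  0.032]), 'grasp_force': 0.0, 'gripper_width': 0.08748302072496972}
```

View pics/t0b.png

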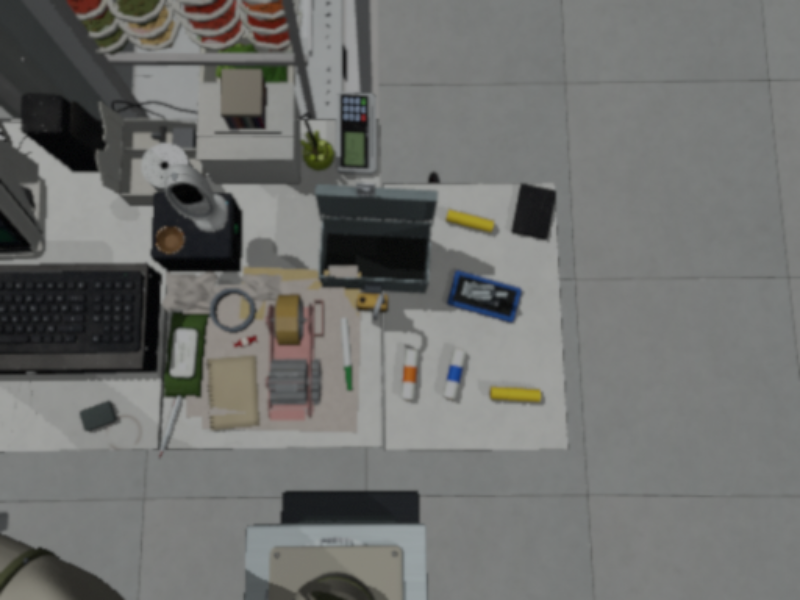

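View pics/s0b.png

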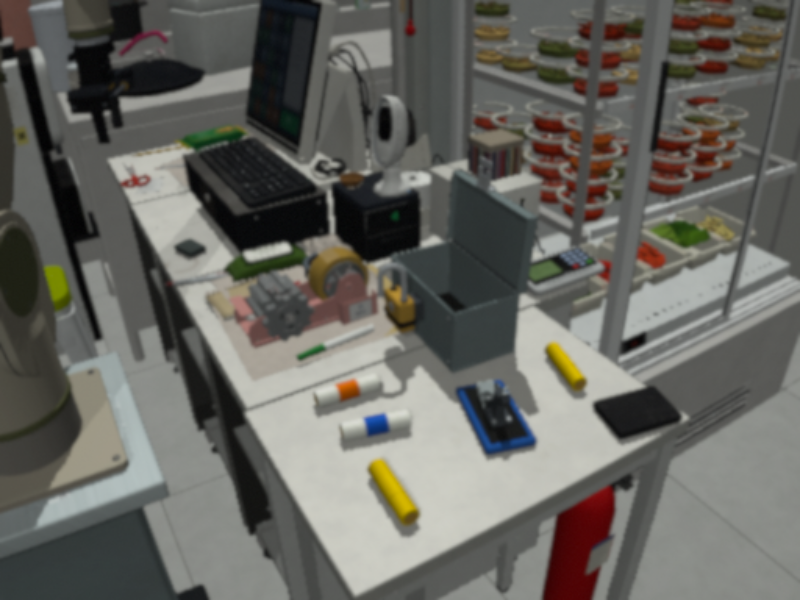

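The top view (800x600) shows these candidates for coin rolls:
- orange band at (410,373)
- blue band at (455,373)
- plain yellow look-alikes at (470,220) and (515,394)

I see no green-banded roll. I choose orange and blue, and check that in a close crop.

Run:
```python
from h import *
np.set_printoptions(precision=4,suppress=True)
im=snap('top'); sc=snap('scene')
c=cv2.resize(im[110:270,195:365],None,fx=3.5,fy=3.5,interpolation=cv2.INTER_LANCZOS4);cv2.imwrite('pics/t1.png',c)
c=cv2.resize(sc[150:310,190:400],None,fx=3.5,fy=3.5,interpolation=cv2.INTER_LANCZOS4);cv2.imwrite('pics/s1.png',c)
hsv=cv2.cvtColor(im,cv2.COLOR_BGR2HSV)
def seg(lo,hi,z,box):
    m=cv2.inRange(hsv,lo,hi);k=np.zeros_like(m);k[box[1]:box[3],box[0]:box[2]]=m[box[1]:box[3],box[0]:box[2]]
    ys,xs=np.nonzero(k);P=np.array([atz('top',x,y,z)[:2] for x,y in zip(xs,ys)],np.float32)
    return P
for n,lo,hi,z,b in(('foot',(100,120,40),(130,255,255),.014,(280,165,345,215)),('blue',(100,120,40),(130,255,255),.024,(280,220,310,260)),('orange',(3,120,80),(18,255,255),.024,(250,215,280,260))):
    P=seg(lo,hi,z,b);r=cv2.minAreaRect(P);print(n,len(P),r,cv2.boxPoints(r).tolist())
# white roll segmentation: bright low-sat vs counter
for b in((252,215,272,260),(282,218,302,258)):
    print(im[b[1]:b[3]:3,b[0]:b[2]:2].mean(2).astype(int))
```

```text
foot 362 ((0.5617994666099548, -0.27391543984413147), (0.1262422353029251, 0.0657028779387474), 73.67029571533203) [[0.5125258564949036, -0.32525357604026794], [0.5755782723426819, -0.34372690320014954], [0.6110730767250061, -0.222577303647995], [0.5480206608772278, -0.2041039764881134]]
blue 67 ((0.4171270430088043, -0.21482127904891968), (0.0211623627692461, 0.02484358288347721), 75.62588500976562) [[0.4024673104286194, -0.22198748588562012], [0.42653316259384155, -0.2281549572944641], [0.43178677558898926, -0.20765507221221924], [0.4077209234237671, -0.20148760080337524]]
orange 73 ((0.4164136052131653, -0.13312305510044098), (0.021964358165860176, 0.025631917640566826), 80.26107025146484) [[0.40192461013793945, -0.14177903532981873], [0.42718714475631714, -0.14611491560935974], [0.4309026002883911, -0.12446707487106323], [0.4056400656700134, -0.12013119459152222]]
[[157 157 158 158 158 159 158 156 148 110]
 [158 155 154 157 159 160 160 159 156 114]
 [159 148 145 132 101 114 142 157 149 109]
 [158 149 146 139 144 152 148 133 108 108]
 [154 146 146 140 152 164 162 138 107 137]
 [15
[... 329 characters left out ...]
2 127 156]
 [158 156 149 148 153 151 121 102 131 156]
 [158 158 158 154 138 126 111 115 150 156]]
[[157 154 154 154 155 156 157 157 156 155]
 [156 144 141 143 145 153 155 156 156 156]
 [150 143 142 140 142 158 159 151 151 156]
 [144 142 143 138 150 163 163 146 111 138]
 [143 143 142 135 158 164 160 131 103 139]
 [143 143 137 117 136 147 148 113 105 149]
 [143 142 127  78  86  80  69  85 108 150]
 [143 142 108  78  86  75  67  96 129 156]
 [143 138  98  90  87  71  74 105 150 157]
 [143 141 154 161 156 127  93 107 151 159]
 [142 141 161 164 159 125 103 129 158 159]
 [144 150 163 164 151 111 107 151 159 158]
 [152 136 129 138 128 100 109 152 158 158]
 [155 156 152 145 133 116 130 157 158 158]]
```

View pics/t1.png

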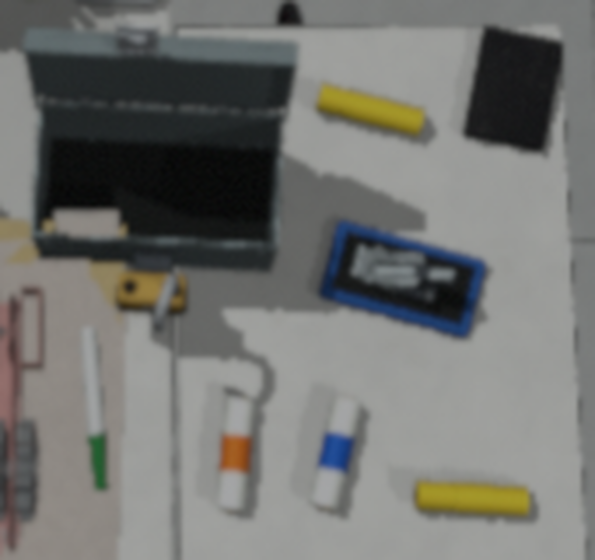

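View pics/s1.png

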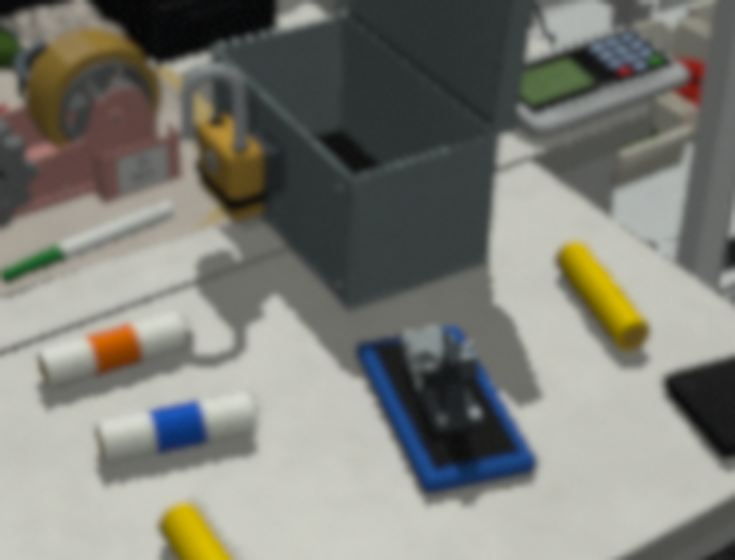

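Run:
```python
from h import *
import h
ims=[]
for cam,(x0,y0,x1,y1) in(('scene',(285,235,345,295)),('top',(280,165,340,215))):
  im=snap(cam)
  for s in(1,-1):
    ax=s*np.array([.281,.96,0]);ay=np.cross([0,0,1],ax);o=np.array([.5595,-.276,0]);z=np.array([0,0,1.])
    W=lambda x,y,zz:o+ax*x+ay*y+z*zz
    c=cv2.resize(im[y0:y1,x0:x1],(390,int(390*(y1-y0)/(x1-x0))),interpolation=cv2.INTER_LANCZOS4);k=390/(x1-x0)
    m=np.array([.002,0,.059]);d=np.array([-.7071,0,.7071]);n=np.array([-.7071,0,-.7071])
    def L(a,b,col):
        p=(proj(cam,[W(*a),W(*b)])-[x0,y0]+.5)*k;cv2.line(c,*[tuple(int(v) for v in q) for q in p],col,1)
    for y in(-.014,.014):L(m-d*.045+n*.005+[0,y,0],m+d*.005+n*.005+[0,y,0],(0,0,255))
    L(m+d*.005+n*.0125,m+d*.045+n*.0125,(0,255,0))
    for a,b in(((-.065,-.035),(.065,-.035)),((.065,-.035),(.065,.035)),((.065,.035),(-.065,.035)),((-.065,.035),(-.065,-.035))):L((*a,.014),(*b,.014),(0,255,255))
    ims.append(c)
h_=max(i.shape[0] for i in ims)
r=[np.hstack(ims[:2]),np.hstack(ims[2:])]
o=cv2.resize(np.vstack(r),None,fx=.83,fy=.83);print(o.shape);cv2.imwrite('pics/r1.png',o)
```

```text
(593, 647, 3)
```

View pics/r1.png

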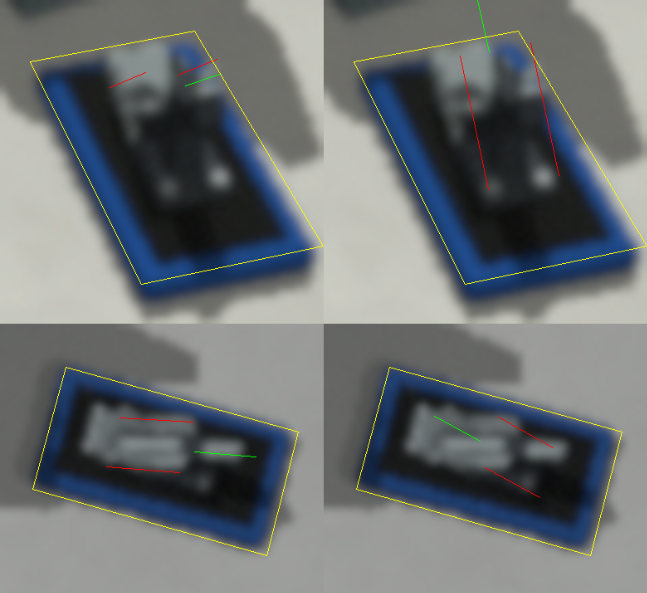

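Left overlays (rest +x toward world +y, high end at -y) match the V and rib in both views, so that is the rest's orientation. The rolls are confirmed: orange at crop (235,453), blue at (338,453), yellow ones ignored.

```bash
cat >> h.py <<'E'
def Rt(yaw,tilt=0):
    "tool down, tool x at world angle yaw, then turned by tilt about tool y"
    x=np.array([np.cos(yaw),np.sin(yaw),0]);z=np.array([0,0,-1.]);y=np.cross(z,x)
    return R.from_matrix(np.stack([x,y,z],1))*R.from_rotvec([0,tilt,0])
def plan(p1,r1,g,step=.05,turn=.17,start=None,off=0.):
    "straight rows for the point off metres behind the TCP; p1 = its target"
    p,r=start or pose(); z=np.array([0,0,1.])
    q0=p-r.apply(z)*off; q1=np.array(p1,float); dv=(r.inv()*r1).as_rotvec()
    n=int(max(np.ceil(np.linalg.norm(q1-q0)/step),np.ceil(np.linalg.norm(dv)/turn),1)); rows=[];pp=p;rr=r
    for i in range(1,n+1):
        rn=r*R.from_rotvec(dv*i/n);pn=q0+(q1-q0)*i/n+rn.apply(z)*off
        rows.append([g]+[round(v,2) for v in rr.inv().apply(pn-pp)*100]+[round(v,3) for v in dv/n]);pp,rr=pn,rn
    same=all(np.allclose(a,rows[0],atol=.02) for a in rows)
    print(n,'x',rows[0]) if same else print(n,*rows,sep='\n')
    return pp,rr
E
python3 - <<'E'
from h import *
for n,e in(('orange',((263.6,223.7),(260.7,254.9))),('blue',((293.9,224.9),(287.9,254.3)))):
    a,b=[atz('top',*q,.02)[:2] for q in e];print(n,(a+b)/2,np.linalg.norm(a-b),np.arctan2(*(a-b)[::-1]))
s=plan([.43,-.05,.2],Rt(-.2),70,turn=.18)
plan([.395,-.211,.08],Rt(-.2),70,start=s)
E
```

```text
orange [ 0.41636368 -0.13397101] 0.08902925141815818 -0.10568986404557122
blue [ 0.4150704  -0.21578674] 0.08550607914276413 -0.22526018091843597
17
[70, np.float64(-2.42), np.float64(-2.89), np.float64(0.13), np.float64(0.0), np.float64(-0.0), np.float64(0.171)]
[70, np.float64(-2.88), np.float64(-2.44), np.float64(0.13), np.float64(0.0), np.float64(-0.0), np.float64(0.171)]
[70, np.float64(-3.26), np.float64(-1.91), np.float64(0.13), np.float64(0.0), np.float64(-0.0), np.float64(0.171)]
[70, np.float64(-3.53), np.float64(-1.33), np.float64(0.13), np.float64(0.0), np.float64(-0.0), np.float64(0.171)]
[70, np.float64(-3.71), np.float64(-0.71), np.float64(0.13), np.float64(0.0), np.float64(-0.0), np.float64(0.171)]
[70, np.float64(-3.77), np.float64(-0.06), np.float64(0.13), np.float64(0.0), np.float64(-0.0), np.float64(0.171)]
[70, np.float64(-3.73), np.float64(0.58), np.float64(0.13), np.float64(0.0), np.float64(-0.0), np.float64(0.171)]
[70, np.float64(-3.58), np.float64(1.21), np.float64(0.13), np.float64(0.0), np.float64(-0.0), np.float64(0.171)]
[70, np.float64(-3.32), np.float6
[... 401 characters left out ...]
np.float64(0.171)]
[70, np.float64(-1.43), np.float64(3.5), np.float64(0.13), np.float64(0.0), np.float64(-0.0), np.float64(0.171)]
[70, np.float64(-0.81), np.float64(3.69), np.float64(0.13), np.float64(0.0), np.float64(-0.0), np.float64(0.171)]
[70, np.float64(-0.17), np.float64(3.77), np.float64(0.13), np.float64(0.0), np.float64(-0.0), np.float64(0.171)]
[70, np.float64(0.48), np.float64(3.75), np.float64(0.13), np.float64(0.0), np.float64(-0.0), np.float64(0.171)]
[70, np.float64(1.11), np.float64(3.61), np.float64(0.13), np.float64(0.0), np.float64(-0.0), np.float64(0.171)]
5 x [70, np.float64(-0.05), np.float64(3.29), np.float64(2.4), np.float64(0.0), np.float64(-0.0), np.float64(0.0)]
```

```bash
cat >> h.py <<'E'
def sep(p1,r1=None,g=0,step=.05,turn=.17,start=None):
    "turn about the TCP, then shift"
    p,r=start or pose(); r1=r if r1 is None else r1
    dv=(r.inv()*r1).as_rotvec();a=np.linalg.norm(dv)
    if a>.004:
        n=int(np.ceil(a/turn));print('turn',n,'x',[g,0,0,0]+[round(float(v),3) for v in dv/n])
    d=r1.inv().apply(np.array(p1,float)-p);n=max(1,int(np.ceil(np.linalg.norm(d)/step)))
    print('shift',n,'x',[g]+[round(float(v),2) for v in d/n*100]+[0,0,0])
    return np.array(p1,float),r1
def st():
    o=manip.get_obs();print('t',round(o['time'],2),'tcp',np.round(o['tcp_pos'],4),'F',np.round(o['force'],1),'w',round(o['gripper_width'],4),'gf',round(o['grasp_force'],1),'q',np.round(o['qpos'],2))
E
python3 - <<'E'
from h import *
p,r=pose()
s=sep([.43,-.05,.2],r,70)
s=sep([.43,-.05,.2],Rt(-.22),70,start=s)
sep([.394,-.211,.06],Rt(-.22),70,start=s)
E
```

```text
shift 13 x [70, -3.17, -3.79, 0.17, 0, 0, 0]
turn 18 x [70, 0, 0, 0, 0.0, -0.0, 0.163]
shift 1 x [70, 0.0, 0.0, 0.0, 0, 0, 0]
shift 5 x [70, 0.0, 3.3, 2.8, 0, 0, 0]
```

Emit:
play_rows --pt "70 -3.43 -4.1 0.18 0 0 0" --pt "70 -3.43 -4.1 0.18 0 0 0" --pt "70 -3.43 -4.1 0.18 0 0 0" --pt "70 -3.43 -4.1 0.18 0 0 0" --pt "70 -3.43 -4.1 0.18 0 0 0" --pt "70 -3.43 -4.1 0.18 0 0 0" --pt "70 -3.43 -4.1 0.18 0 0 0" --pt "70 -3.43 -4.1 0.18 0 0 0" --pt "70 -3.43 -4.1 0.18 0 0 0" --pt "70 -3.43 -4.1 0.18 0 0 0" --pt "70 -3.43 -4.1 0.18 0 0 0" --pt "70 -3.43 -4.1 0.18 0 0 0"

```text
time: 2.9
tcp_pos: [0.43, -0.0514, 0.2012]
eef_rot: [0.667, 3.069, 0.001]
force: [0.6, 0.9, 0.2]
gripper_width: 0.061
grasp_force: 0.0
```

Emit:
play_rows --pt "70 0 0 0 0 0 0.163" --pt "70 0 0 0 0 0 0.163" --pt "70 0 0 0 0 0 0.163" --pt "70 0 0 0 0 0 0.163" --pt "70 0 0 0 0 0 0.163" --pt "70 0 0 0 0 0 0.163" --pt "70 0 0 0 0 0 0.163" --pt "70 0 0 0 0 0 0.163" --pt "70 0 0 0 0 0 0.163"

```text
time: 4.03
tcp_pos: [0.4297, -0.0497, 0.2011]
eef_rot: [2.556, 1.827, 0.001]
force: [-0.9, -0.3, -0.0]
gripper_width: 0.0608
grasp_force: 0.0
```

Emit:
play_rows --pt "70 0 0 0 0 0 0.163" --pt "70 0 0 0 0 0 0.163" --pt "70 0 0 0 0 0 0.163" --pt "70 0 0 0 0 0 0.163" --pt "70 0 0 0 0 0 0.163" --pt "70 0 0 0 0 0 0.163" --pt "70 0 0 0 0 0 0.163" --pt "70 0 0 0 0 0 0.163" --pt "70 0 0 0 0 0 0.163"

```text
time: 5.15
tcp_pos: [0.4297, -0.0497, 0.2011]
eef_rot: [-3.121, 0.354, -0.001]
force: [0.3, 0.7, -0.4]
gripper_width: 0.0609
grasp_force: 0.0
```

Run:
```python
from h import *
st();sep([.394,-.211,.06],Rt(-.22),70)
```

```text
t 5.15 tcp [ 0.4297 -0.0497  0.2011] F [ 0.3  0.7 -0.4] w 0.0609 gf 0.0 q [-0.38 -0.11  0.37  1.98  0.04  1.26 -1.82]
turn 1 x [70, 0, 0, 0, -0.0, -0.0, -0.006]
shift 5 x [70, 0.01, 3.3, 2.82, 0, 0, 0]
```

Emit:
play_rows --pt "70 0 3.3 2.82 0 0 -0.006" --pt "70 0 3.3 2.82 0 0 0" --pt "70 0 3.3 2.82 0 0 0" --pt "70 0 3.3 2.82 0 0 0" --pt "70 0 3.3 2.82 0 0 0" --pt "70 0 0 0 0 0 0" --pt "70 0 0 0 0 0 0"

```text
time: 6.02
tcp_pos: [0.3948, -0.2106, 0.0603]
eef_rot: [-3.123, 0.336, -0.0]
force: [-0.1, 0.1, -0.1]
gripper_width: 0.0607
grasp_force: 0.0
```

Run:
```python
from h import *
st()
im=snap('top','g1.png',(250,205,320,265),4);c2=snap('scene','g1s.png',(200,220,290,280),4)
c2=cv2.resize(c2,(im.shape[1]*c2.shape[1]//c2.shape[1],240*280//360))
cv2.imwrite('pics/g1b.png',np.vstack([im,c2]))
sep([.394,-.211,.004],Rt(-.22),70,step=.02)
```

```text
t 6.03 tcp [ 0.3948 -0.2106  0.0603] F [-0.1  0.1 -0.1] w 0.0607 gf 0.0 q [-0.18  0.11  0.6   2.12 -0.08  0.93 -1.32]
turn 1 x [70, 0, 0, 0, -0.001, -0.001, 0.007]
shift 3 x [70, -0.04, 0.04, 1.89, 0, 0, 0]
```

View pics/g1b.png

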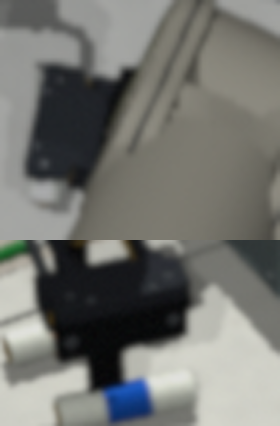

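The top view hides the roll under the arm. The scene crop shows the fingers straddling the blue-band roll (band at (128,398)), on its near end as intended.

Emit:
play_rows --pt "70 0 0 1.88 0 0 0" --pt "70 0 0 1.88 0 0 0" --pt "70 0 0 1.88 0 0 0" --pt "20 0 0 0 0 0 0" --pt "20 0 0 0 0 0 0" --pt "20 0 0 0 0 0 0" --pt "20 0 0 0 0 0 0" --pt "20 0 0 0 0 0 0" --grip_force 40

```text
time: 7.12
tcp_pos: [0.3947, -0.2109, 0.0039]
eef_rot: [-3.123, 0.336, -0.001]
force: [-0.4, 0.7, 3.8]
gripper_width: 0.0239
grasp_force: 39.8
```

Emit:
play_rows --pt "20 0 0 -4 0 0 0" --pt "20 0 0 -5 0 0 0" --pt "20 0 0 -5 0 0 0" --pt "20 0 0 -4 0 0 0"

```text
time: 7.62
tcp_pos: [0.3942, -0.211, 0.1853]
eef_rot: [-3.123, 0.336, -0.001]
force: [0.1, 0.0, -3.5]
gripper_width: 0.0239
grasp_force: 39.8
```

Run:
```python
from h import *
np.set_printoptions(precision=4,suppress=True)
st()
snap('top');snap('scene')
yaw=np.arctan2(.96,.281)
rm=np.array([.558,-.277,.0585])+.002*np.array([.281,.96,0])
for c in('top','scene'):
  for n in('coin_roll_1','rest_mid','coin_rest'):
    print(c,n,[(np.array(d['location']),round(d['score'],2)) for d in manip.place_of(c,n)[:4] if d['score']>.3])
r=Rt(yaw,-np.pi/4)
# roll centre is 21 mm along tool +x and 8.5 mm behind TCP
t=rm-r.apply([.022,0,-.0085]); up=np.array([0,0,1]); 
print('target tcp',t)
p,_=pose()
s=sep([p[0]+.12,p[1]-.06,.2],Rt(yaw),20)
s=sep(s[0],r,20,start=s)
s=sep(t+up*.06,r,20,start=s)
s=sep(t+up*.004,r,20,start=s)
```

```text
t 7.62 tcp [ 0.3942 -0.211   0.1853] F [ 0.1  0.  -3.5] w 0.0239 gf 39.8 q [-0.23 -0.08  0.61  1.98  0.05  1.22 -1.43]
top coin_roll_1 [(array([ 0.7025, -0.2478,  0.014 ]), 0.6), (array([ 0.4148, -0.1279,  0.013 ]), 0.53), (array([ 0.378 , -0.325 ,  0.0107]), 0.44)]
top rest_mid [(array([ 0.6852, -0.0746,  0.1049]), 0.75), (array([ 0.5602, -0.2746,  0.0546]), 0.63)]
top coin_rest [(array([ 0.5577, -0.2774,  0.0008]), 0.8)]
scene coin_roll_1 [(array([ 0.4214, -0.2178,  0.2018]), 0.95), (array([ 0.703 , -0.2509,  0.0108]), 0.82), (array([ 0.3739, -0.3249,  0.0142]), 0.77)]
scene rest_mid [(array([ 0.5601, -0.2729,  0.0615]), 0.66), (array([ 0.7045, -0.0781,  0.2193]), 0.53)]
scene coin_rest [(array([ 0.5561, -0.2765, -0.0024]), 0.95)]
target tcp [ 0.5525 -0.2958  0.068 ]
turn 9 x [20, 0, 0, 0, -0.0, 0.0, -0.167]
shift 3 x [20, -0.8, 4.4, -0.59, 0, 0, 0]
turn 5 x [20, 0, 0, 0, 0.0, -0.157, -0.0]
shift 1 x [20, 0.0, 0.0, 0.0, 0, 0, 0]
shift 2 x [20, 2.08, 2.22, 3.01, 0, 0, 0]
shift 2 x [20, 1.98, 0.0, 1.98, 0, 0, 0]
```

Emit:
play_rows --pt "20 0 0 0 0 0 -0.167" --pt "20 0 0 0 0 0 -0.167" --pt "20 0 0 0 0 0 -0.167" --pt "20 0 0 0 0 0 -0.167" --pt "20 0 0 0 0 0 -0.167" --pt "20 0 0 0 0 0 -0.167" --pt "20 0 0 0 0 0 -0.167" --pt "20 0 0 0 0 0 -0.167" --pt "20 0 0 0 0 0 -0.167" --pt "20 -0.8 4.4 -0.6 0 0 0" --pt "20 -0.8 4.4 -0.6 0 0 0" --pt "20 -0.8 4.4 -0.6 0 0 0"

```text
time: 9.52
tcp_pos: [0.5157, -0.2709, 0.2006]
eef_rot: [-2.51, -1.888, 0.002]
force: [-0.6, 0.0, -2.3]
gripper_width: 0.0241
grasp_force: 39.8
```

Emit:
play_rows --pt "20 0 0 0 0 -0.157 0" --pt "20 0 0 0 0 -0.157 0" --pt "20 0 0 0 0 -0.157 0" --pt "20 0 0 0 0 -0.157 0" --pt "20 0 0 0 0 -0.157 0" --pt "20 0 0 0 0 0 0"

```text
time: 10.28
tcp_pos: [0.5152, -0.2676, 0.1989]
eef_rot: [2.027, 1.535, -0.845]
force: [0.4, 0.7, -2.3]
gripper_width: 0.0238
grasp_force: 39.8
```

```bash
cat >> h.py <<'E'
YAW=np.arctan2(.96,.281);RX=np.array([.281,.96,0])
E
python3 - <<'E'
from h import *
st()
rm=np.array([.5575,-.277,.0585])+.002*RX;r=Rt(YAW,-np.pi/4);t=rm-r.apply([.022,0,-.0085])
s=sep(t+[0,0,.06],r,20);s=sep(t+[0,0,.006],r,20,step=.02,start=s)
snap('scene','h1.png',(240,150,390,290),4)
E
```

```text
t 10.28 tcp [ 0.5152 -0.2676  0.1989] F [ 0.4  0.7 -2.3] w 0.0238 gf 39.8 q [-0.7   0.45  0.84  1.76  0.47  1.25 -0.35]
turn 1 x [20, 0, 0, 0, 0.002, 0.001, 0.009]
shift 2 x [20, 1.91, 2.16, 3.09, 0, 0, 0]
shift 3 x [20, 1.27, 0.0, 1.27, 0, 0, 0]
```

View pics/h1.png

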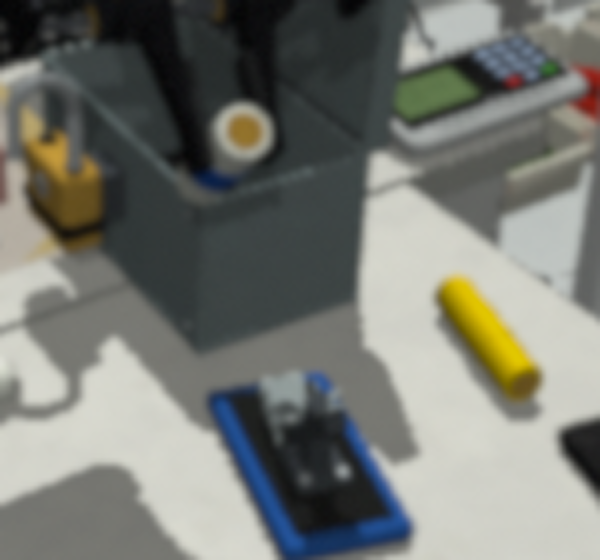

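The roll is held tilted, its upper end at (245,130) and its blue band below; the rest at (310,470) has not moved. Lowering it in.

Emit:
play_rows --pt "20 1.91 2.16 3.09 0 0 0.009" --pt "20 1.91 2.16 3.09 0 0 0" --pt "20 0 0 0 0 0 0" --pt "20 1.27 0 1.27 0 0 0" --pt "20 1.27 0 1.27 0 0 0" --pt "20 1.27 0 1.27 0 0 0" --pt "20 0 0 0 0 0 0"

```text
time: 11.2
tcp_pos: [0.5522, -0.2976, 0.0754]
eef_rot: [2.037, 1.52, -0.837]
force: [0.4, 2.8, -1.7]
gripper_width: 0.024
grasp_force: 40.0
```

Run:
```python
from h import *
st()
rm=np.array([.5575,-.277,.0585])+.002*RX;r=Rt(YAW,-np.pi/4);t=rm-r.apply([.022,0,-.0085])
s=sep(t+[0,0,.006],r,20)
snap('scene','h2.png',(260,190,360,290),5)
```

```text
t 11.2 tcp [ 0.5522 -0.2976  0.0754] F [ 0.4  2.8 -1.7] w 0.024 gf 40.0 q [-0.54  0.71  0.75  1.72  0.36  1.05 -0.39]
turn 1 x [20, 0, 0, 0, 0.002, -0.001, -0.005]
shift 1 x [20, 0.22, -0.07, -0.02, 0, 0, 0]
```

View pics/h2.png

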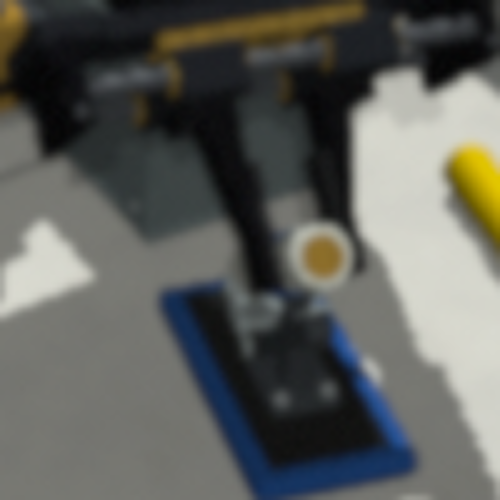

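Run:
```python
from h import *
rm=np.array([.5575,-.277,.059])+.002*RX;d=-.7071*RX+[0,0,.7071]
print(proj('scene',[rm+d*.045, rm+d*.049]))
```

```text
[[323.19592536 242.3812763 ]
 [323.83725469 242.11360087]]
```

Emit:
play_rows --pt "45 0 0 0 0 0 0" --pt "50 0 0 0 0 0 0" --pt "60 0 0 0 0 0 0" --pt "60 0 0 0 0 0 0"

```text
time: 11.75
tcp_pos: [0.5518, -0.2992, 0.0772]
eef_rot: [2.038, 1.517, -0.838]
force: [-0.2, -0.7, 0.0]
gripper_width: 0.05
grasp_force: 0.0
```

Emit:
play_rows --pt "60 0 0 -2 0 0 0" --pt "60 0 0 -3 0 0 0" --pt "60 0 0 -4 0 0 0" --pt "60 0 0 -4 0 0 0" --pt "60 0 0 0 0 0 0"

```text
time: 12.38
tcp_pos: [0.5794, -0.2085, 0.1705]
eef_rot: [2.036, 1.519, -0.832]
force: [-0.7, 0.0, 0.2]
gripper_width: 0.0525
grasp_force: 0.0
```

Run:
```python
from h import *
np.set_printoptions(precision=4,suppress=True)
st();snap('scene','h3.png',(260,190,360,290),5);snap('top')
for c in('scene','top'):
  for n in('coin_roll_1','coin_rest'):
    print(c,n,[(np.array(d['location']),round(d['score'],2)) for d in manip.place_of(c,n)[:4] if d['score']>.3])
```

```text
t 12.38 tcp [ 0.5794 -0.2085  0.1705] F [-0.7  0.   0.2] w 0.0525 gf 0.0 q [-0.67  0.61  0.77  1.6   0.36  1.3  -0.39]
scene coin_roll_1 [(array([ 0.7037, -0.251 ,  0.0126]), 0.78), (array([ 0.4127, -0.1316,  0.0109]), 0.76), (array([ 0.5634, -0.2728,  0.0644]), 0.7), (array([ 0.3767, -0.3239,  0.0116]), 0.61)]
scene coin_rest [(array([ 0.5575, -0.2789, -0.0012]), 0.9)]
top coin_roll_1 [(array([ 0.3783, -0.3231,  0.012 ]), 0.76), (array([ 0.7042, -0.2485,  0.0115]), 0.68), (array([ 0.4157, -0.1308,  0.0128]), 0.66), (array([ 0.5588, -0.2683,  0.0627]), 0.47)]
top coin_rest [(array([ 0.557 , -0.2784,  0.0019]), 0.6)]
```

View pics/h3.png

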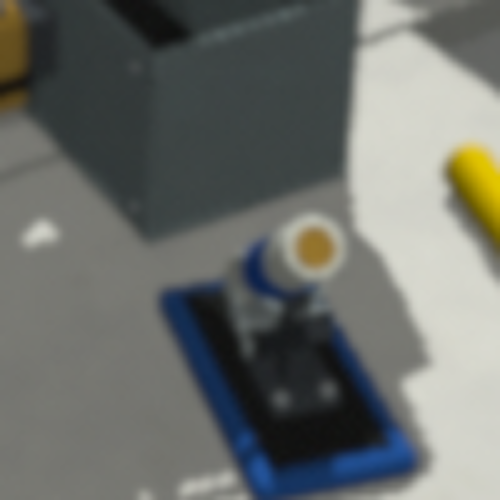

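Run:
```python
from h import *
np.set_printoptions(precision=4,suppress=True)
print(ray('top',256,192)[0],ray('scene',256,192)[0])
rays=[]
t=snap('top');s=snap('scene')
for c,im,b in(('top',t,(300,170,330,205)),('scene',s,(312,230,335,250))):
    h=cv2.cvtColor(im,cv2.COLOR_BGR2HSV);m=cv2.inRange(h,(8,70,60),(28,255,255));k=np.zeros_like(m);k[b[1]:b[3],b[0]:b[2]]=m[b[1]:b[3],b[0]:b[2]]
    M=cv2.moments(k,True);print(c,M['m00'])
    if M['m00']:
        uv=(M['m10']/M['m00'],M['m01']/M['m00']);print(uv);rays.append(ray(c,*uv))
rm=np.array([.5575,-.278,.059])+.002*RX;d=-.7071*RX+[0,0,.7071]
print('pred end',rm+.045*d,proj('scene',[rm+.045*d]),proj('top',[rm+.045*d]))
if len(rays)==2:
    A=np.zeros((3,3));B=np.zeros(3)
    for o,v in rays:
        v=v/np.linalg.norm(v);P=np.eye(3)-np.outer(v,v);A+=P;B+=P@o
    print('end',np.linalg.solve(A,B))
a=cv2.resize(t[165:215,285:335],(400,400),interpolation=cv2.INTER_LANCZOS4)
b=cv2.resize(s[225:275,300:350],(400,400),interpolation=cv2.INTER_LANCZOS4)
cv2.imwrite('pics/h4.png',np.hstack([a,b]))
```

```text
[ 0.2943 -0.0798  1.4281] [ 0.1257 -0.8007  0.609 ]
top 13.0
(323.0, 186.30769230769232)
scene 51.0
(322.54901960784315, 239.33333333333334)
pred end [ 0.5491 -0.3066  0.0908] [[323.5194 242.6606]] [[325.1793 188.4006]]
end [ 0.5535 -0.2998  0.0928]
```

View pics/h4.png

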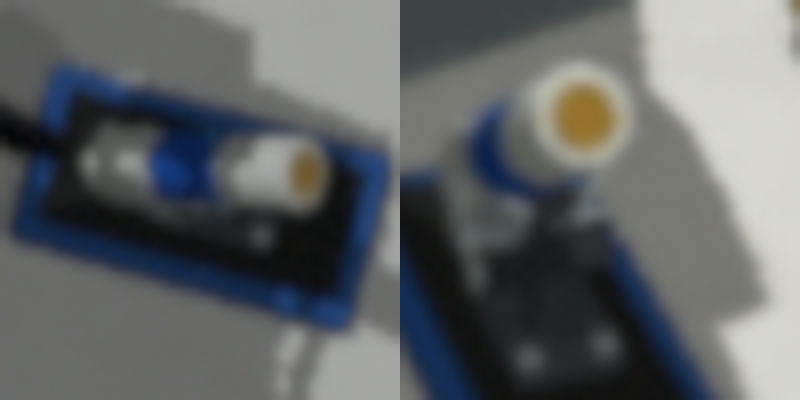

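The left panel (top) shows the roll lying along the rest, blue band at (185,165) and coin end at (308,172). The right panel (scene) shows the coin end at (585,115), squarely in the V. Triangulation agrees with the roll being home, given the segmented foot centre (0.562,-0.273). Next I take it by the upper end.

Run:
```python
from h import *
E=np.array([.5535,-.3005,.092]);d=-.7071*RX+[0,0,.7071]
s=sep([.56,-.26,.28],None,60)
s=sep([.545,-.37,.26],Rt(YAW,np.pi/4),60,start=s)
s=sep(E+d*.04,Rt(YAW,np.pi/4),60,start=s)
s=sep(E-d*.03,Rt(YAW,np.pi/4),60,start=s,step=.025)
```

```text
shift 3 x [60, -3.84, -0.06, -1.41, 0, 0, 0]
turn 10 x [60, 0, 0, 0, 0.001, 0.157, -0.001]
shift 3 x [60, -3.06, 0.55, -2.12, 0, 0, 0]
shift 3 x [60, -2.33, -0.38, 4.25, 0, 0, 0]
shift 3 x [60, 0.0, -0.0, 2.33, 0, 0, 0]
```

Emit:
play_rows --pt "60 -3.84 -0.06 -1.41 0 0 0" --pt "60 -3.84 -0.06 -1.41 0 0 0" --pt "60 -3.84 -0.06 -1.41 0 0 0" --pt "60 0 0 0 0 0.157 0" --pt "60 0 0 0 0 0.157 0" --pt "60 0 0 0 0 0.157 0" --pt "60 0 0 0 0 0.157 0" --pt "60 0 0 0 0 0.157 0" --pt "60 0 0 0 0 0.157 0" --pt "60 0 0 0 0 0.157 0" --pt "60 0 0 0 0 0.157 0" --pt "60 0 0 0 0 0.157 0"

```text
time: 14.28
tcp_pos: [0.5602, -0.2603, 0.2807]
eef_rot: [-2.147, -1.605, -0.71]
force: [-0.1, 0.9, -0.5]
gripper_width: 0.0524
grasp_force: 0.0
```

Emit:
play_rows --pt "60 0 0 0 0 0.157 0" --pt "60 -3.06 0.55 -2.12 0 0 0" --pt "60 -3.06 0.55 -2.12 0 0 0" --pt "60 -3.06 0.55 -2.12 0 0 0" --pt "60 0 0 0 0 0 0" --pt "60 0 0 0 0 0 0"

```text
time: 15.02
tcp_pos: [0.5451, -0.3694, 0.2603]
eef_rot: [-2.039, -1.525, -0.85]
force: [0.1, 0.5, 0.2]
gripper_width: 0.0521
grasp_force: 0.0
```

Run:
```python
from h import *
st()
E=np.array([.5535,-.3005,.092]);d=-.7071*RX+[0,0,.7071]
s=sep(E+d*.04,Rt(YAW,np.pi/4),60)
s=sep(E-d*.03,Rt(YAW,np.pi/4),60,start=s,step=.025)
```

```text
t 15.03 tcp [ 0.5451 -0.3694  0.2603] F [0.1 0.5 0.2] w 0.0521 gf 0.0 q [ 0.53  0.76  0.6   1.09 -0.98  1.94  0.71]
turn 1 x [60, 0, 0, 0, 0.007, 0.0, 0.001]
shift 3 x [60, -2.35, -0.38, 4.25, 0, 0, 0]
shift 3 x [60, 0.0, -0.0, 2.33, 0, 0, 0]
```

Emit:
play_rows --pt "60 -2.35 -0.38 4.25 0.007 0 0" --pt "60 -2.35 -0.38 4.25 0 0 0" --pt "60 -2.35 -0.38 4.25 0 0 0" --pt "60 0 0 0 0 0 0" --pt "60 0 0 0 0 0 0"

```text
time: 15.65
tcp_pos: [0.5466, -0.3282, 0.1229]
eef_rot: [-2.034, -1.53, -0.844]
force: [-0.5, -1.0, 0.2]
gripper_width: 0.0522
grasp_force: 0.0
```

Run:
```python
from h import *
st()
E=np.array([.5535,-.3005,.092]);d=-.7071*RX+[0,0,.7071]
s=sep(E-d*.03,Rt(YAW,np.pi/4),60,step=.025)
a=snap('scene','k1.png',(280,190,360,270),6)
```

```text
t 15.65 tcp [ 0.5466 -0.3282  0.1229] F [-0.5 -1.   0.2] w 0.0522 gf 0.0 q [ 0.45  0.81  0.57  1.33 -0.98  1.73  0.87]
turn 1 x [60, 0, 0, 0, 0.001, 0.001, 0.004]
shift 3 x [60, -0.06, -0.04, 2.4, 0, 0, 0]
```

View pics/k1.png

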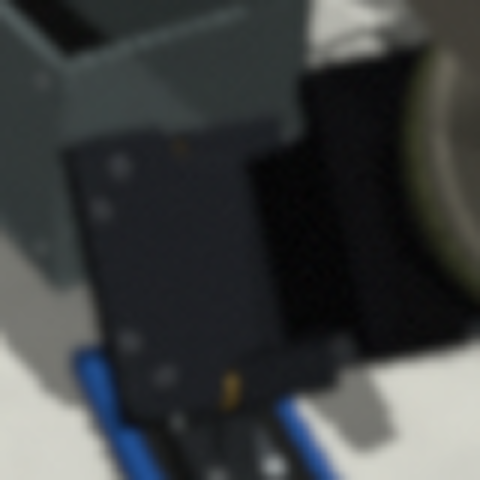

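The hand hides the roll (body centred at (200,290), in line with the rest), so I continue on the computed line, watching the force.

Emit:
play_rows --pt "60 -0.06 -0.04 2.4 0 0 0.004" --pt "60 -0.06 -0.04 2.4 0 0 0" --pt "60 -0.06 -0.04 2.4 0 0 0" --pt "60 0 0 0 0 0 0"

```text
time: 16.2
tcp_pos: [0.5593, -0.2793, 0.0694]
eef_rot: [-2.035, -1.524, -0.843]
force: [0.1, -0.5, 0.2]
gripper_width: 0.0525
grasp_force: 0.0
```

Emit:
play_rows --pt "20 0 0 0 0 0 0" --pt "20 0 0 0 0 0 0" --pt "20 0 0 0 0 0 0" --pt "20 0 0 0 0 0 0" --pt "20 0 0 0 0 0 0" --grip_force 40

```text
time: 16.82
tcp_pos: [0.5585, -0.2804, 0.0686]
eef_rot: [-2.037, -1.522, -0.842]
force: [-1.2, -2.3, 2.9]
gripper_width: 0.0241
grasp_force: 40.0
```

Run:
```python
from h import *
p,r=pose();z=r.apply([0,0,1]);B=-.04
s=sep(p-z*.06,r,20,step=.02)
s=sep(s[0]+[0,0,.12],r,20,start=s)
s=sep(s[0],Rt(YAW),20,start=s)
s=sep(s[0],Rt(B),20,start=s)
s=sep([.621,-.116,.23],Rt(B),20,start=s)
```

```text
shift 3 x [20, 0.0, -0.0, -2.0, 0, 0, 0]
shift 3 x [20, 2.83, -0.0, -2.83, 0, 0, 0]
turn 5 x [20, 0, 0, 0, -0.0, -0.157, -0.0]
shift 1 x [20, 0.0, 0.0, 0.0, 0, 0, 0]
turn 8 x [20, 0, 0, 0, 0.0, 0.0, 0.166]
shift 1 x [20, 0.0, 0.0, 0.0, 0, 0, 0]
shift 5 x [20, 1.32, -4.16, 0.02, 0, 0, 0]
```

Emit:
play_rows --pt "20 0 0 -1 0 0 0" --pt "20 0 0 -2 0 0 0" --pt "20 0 0 -3 0 0 0" --pt "20 2.8 0 -2.8 0 0 0" --pt "20 2.8 0 -2.8 0 0 0" --pt "20 2.8 0 -2.8 0 0 0" --pt "20 0 0 0 0 0 0"

```text
time: 17.7
tcp_pos: [0.5468, -0.3227, 0.2335]
eef_rot: [-2.04, -1.527, -0.844]
force: [1.1, -0.6, -2.5]
gripper_width: 0.0239
grasp_force: 40.0
```

Emit:
play_rows --pt "20 0 0 0 0 -0.157 0" --pt "20 0 0 0 0 -0.157 0" --pt "20 0 0 0 0 -0.157 0" --pt "20 0 0 0 0 -0.157 0" --pt "20 0 0 0 0 -0.157 0" --pt "20 0 0 0 0 0 0"

```text
time: 18.45
tcp_pos: [0.5489, -0.3163, 0.229]
eef_rot: [-2.507, -1.89, 0.001]
force: [-0.8, -0.3, -2.2]
gripper_width: 0.024
grasp_force: 40.0
```

Emit:
play_rows --pt "20 0 0 0 0 0 0.166" --pt "20 0 0 0 0 0 0.166" --pt "20 0 0 0 0 0 0.166" --pt "20 0 0 0 0 0 0.166" --pt "20 0 0 0 0 0 0.166" --pt "20 0 0 0 0 0 0.166" --pt "20 0 0 0 0 0 0.166" --pt "20 0 0 0 0 0 0.166" --pt "20 0 0 0 0 0 0"

```text
time: 19.58
tcp_pos: [0.5458, -0.3218, 0.229]
eef_rot: [-3.139, 0.07, 0.004]
force: [-0.6, -0.1, -2.8]
gripper_width: 0.0242
grasp_force: 40.0
```

Run:
```python
from h import *
st();s=sep([.621,-.116,.23],Rt(-.04),20)
np.set_printoptions(precision=4,suppress=True)
a=snap('scene','m1.png',(230,100,390,220),4)
# box rim edges check: overlay box top corners for yaw candidates
for yaw in(-.02,-.05):
    c,sn=np.cos(yaw),np.sin(yaw)
    for k in((-.055,-.098),(-.055,.098),(.055,-.098)):
        P=[.628+c*k[0]-sn*k[1],-.0715+sn*k[0]+c*k[1],.102];print(yaw,k,proj('scene',P)[0],proj('top',P)[0])
```

```text
t 19.57 tcp [ 0.5458 -0.3218  0.229 ] F [-0.6 -0.1 -2.8] w 0.0242 gf 40.0 q [-0.31  0.56  1.12  1.47 -0.5   1.43 -0.79]
turn 1 x [20, 0, 0, 0, -0.001, 0.003, -0.005]
shift 5 x [20, 1.34, -4.17, -0.02, 0, 0, 0]
-0.02 (-0.055, -0.098) [292.0572 200.5956] [275.1063 180.0479]
-0.02 (-0.055, 0.098) [248.4477 163.3862] [203.6627 179.0146]
-0.02 (0.055, -0.098) [333.0645 186.5935] [275.2254 141.3659]
-0.05 (-0.055, -0.098) [290.4765 200.613 ] [274.4856 181.0794]
-0.05 (-0.055, 0.098) [249.193  162.8254] [203.1089 177.9489]
-0.05 (0.055, -0.098) [332.4565 187.2725] [275.7991 142.402 ]
```

View pics/m1.png

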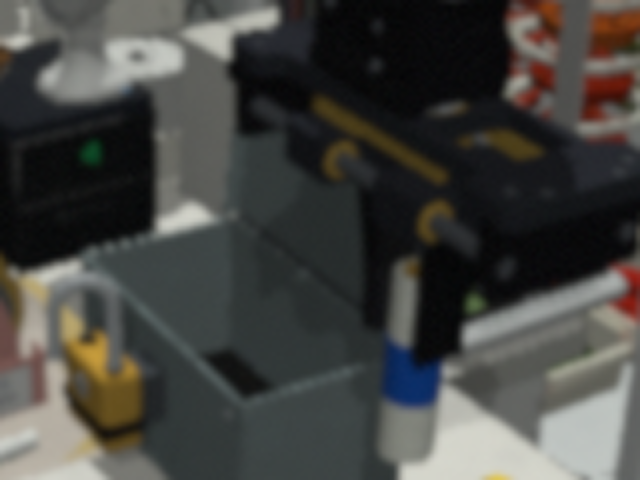

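Emit:
play_rows --pt "20 1.34 -4.17 0 0 0.003 -0.005" --pt "20 1.34 -4.17 0 0 0 0" --pt "20 1.34 -4.17 0 0 0 0" --pt "20 1.34 -4.17 0 0 0 0" --pt "20 1.34 -4.17 0 0 0 0" --pt "20 0 0 0 0 0 0" --pt "20 0 0 0 0 0 0"

```text
time: 20.5
tcp_pos: [0.6216, -0.1158, 0.2296]
eef_rot: [-3.141, 0.058, -0.002]
force: [-1.1, -0.8, -2.5]
gripper_width: 0.0243
grasp_force: 40.0
```

Run:
```python
from h import *
st();s=sep([.621,-.116,.075],Rt(-.04),20)
```

```text
t 20.5 tcp [ 0.6216 -0.1158  0.2296] F [-1.1 -0.8 -2.5] w 0.0243 gf 40.0 q [-0.66  0.56  1.14  1.48 -0.51  1.43 -1.12]
shift 4 x [20, -0.02, 0.01, 3.87, 0, 0, 0]
```

Emit:
play_rows --pt "20 0 0 3.8 0 0 0" --pt "20 0 0 4 0 0 0" --pt "20 0 0 4 0 0 0" --pt "20 0 0 2.8 0 0 0" --pt "20 0 0 1 0 0 0" --pt "20 0 0 0.5 0 0 0" --pt "20 0 0 0 0 0 0"

```text
time: 21.38
tcp_pos: [0.6227, -0.1154, 0.0695]
eef_rot: [-3.141, 0.061, -0.004]
force: [0.0, 0.0, -1.9]
gripper_width: 0.0241
grasp_force: 40.0
```

Emit:
play_rows --pt "20 0 0 0.3 0 0 0" --pt "20 0 0 0 0 0 0"

```text
time: 21.62
tcp_pos: [0.6225, -0.1148, 0.066]
eef_rot: [-3.141, 0.06, -0.003]
force: [0.4, -0.2, -2.8]
gripper_width: 0.0246
grasp_force: 40.0
```

Emit:
play_rows --pt "20 0 0 0.2 0 0 0" --pt "20 0 0 0 0 0 0"

```text
time: 21.88
tcp_pos: [0.6223, -0.1147, 0.0636]
eef_rot: [-3.141, 0.06, -0.002]
force: [0.2, 0.1, -3.0]
gripper_width: 0.0242
grasp_force: 40.0
```

Emit:
play_rows --pt "20 0 0 0.2 0 0 0" --pt "20 0 0 0 0 0 0"

```text
time: 22.12
tcp_pos: [0.6225, -0.1149, 0.0619]
eef_rot: [-3.141, 0.06, -0.003]
force: [-0.8, -0.2, -0.1]
gripper_width: 0.0244
grasp_force: 40.0
```

Emit:
play_rows --pt "20 0 0 0.1 0 0 0" --pt "20 0 0 0 0 0 0" --pt "45 0 0 0 0 0 0" --pt "45 0 0 0 0 0 0" --pt "45 0 0 0 0 0 0"

```text
time: 22.75
tcp_pos: [0.6222, -0.1148, 0.0605]
eef_rot: [-3.141, 0.06, -0.002]
force: [-0.5, 0.9, -0.4]
gripper_width: 0.0381
grasp_force: 0.0
```

Emit:
play_rows --pt "45 0 0 -2 0 0 0" --pt "45 0 0 -3 0 0 0" --pt "45 0 0 -4 0 0 0" --pt "45 0 0 -5 0 0 0" --pt "45 -3 -2 -2 0 0 0" --pt "45 -4 -2 0 0 0 0" --pt "45 -4 -2 0 0 0 0" --pt "70 -4 0 0 0 0 0"

```text
time: 23.75
tcp_pos: [0.4879, -0.0486, 0.2228]
eef_rot: [-3.139, 0.064, 0.016]
force: [-0.9, -1.1, 0.9]
gripper_width: 0.0434
grasp_force: 0.0
```

Run:
```python
from h import *
np.set_printoptions(precision=4,suppress=True)
st();B=-.11
u=np.array([np.cos(B),np.sin(B),0]);snap('top','n1t.png');im=snap('scene','n1.png')
for c in('top','scene'):
  for n in('coin_roll_1','coin_rest'):
    print(c,n,[(np.array(d['location']),round(d['score'],2)) for d in manip.place_of(c,n)[:5] if d['score']>.3])
s=sep([.4155-.022*u[0],-.132-.022*u[1],.06],Rt(B),70)
```

```text
t 23.75 tcp [ 0.4879 -0.0486  0.2228] F [-0.9 -1.1  0.9] w 0.0434 gf 0.0 q [-1.24  0.    1.28  1.84 -0.    1.31 -1.57]
top coin_roll_1 [(array([ 0.6227, -0.1154,  0.0492]), 0.58), (array([ 0.3772, -0.3249,  0.013 ]), 0.51), (array([ 0.7071, -0.2494,  0.0113]), 0.5)]
top coin_rest [(array([ 0.5609, -0.2758,  0.0013]), 0.65), (array([ 0.624 , -0.1162,  0.0534]), 0.44)]
scene coin_roll_1 [(array([ 0.3746, -0.3221,  0.0103]), 0.79), (array([ 0.4149, -0.1317,  0.0114]), 0.73), (array([ 0.7064, -0.2498,  0.0117]), 0.61), (array([ 0.5569, -0.2794, -0.0012]), 0.45)]
scene coin_rest [(array([ 0.5575, -0.277 ,  0.0003]), 0.74)]
turn 1 x [70, 0, 0, 0, -0.001, 0.008, 0.067]
shift 5 x [70, -1.74, 1.8, 3.27, 0, 0, 0]
```

Blue roll stands at about (0.623,-0.115,0.049). Now the orange one.

Emit:
play_rows --pt "70 0 0 0 0 0.008 0.067" --pt "70 -1.74 1.8 3.27 0 0 0" --pt "70 -1.74 1.8 3.27 0 0 0" --pt "70 -1.74 1.8 3.27 0 0 0" --pt "70 -1.74 1.8 3.27 0 0 0" --pt "70 -1.74 1.8 3.27 0 0 0" --pt "70 0 0 0 0 0 0" --pt "70 0 0 0 0 0 0"

```text
time: 25.05
tcp_pos: [0.3937, -0.1304, 0.0602]
eef_rot: [3.135, -0.174, -0.001]
force: [-0.4, 0.6, 0.8]
gripper_width: 0.0611
grasp_force: 0.0
```

Run:
```python
from h import *
st();B=-.11
u=np.array([np.cos(B),np.sin(B),0]);s=sep([.4155-.022*u[0],-.132-.022*u[1],.0038],Rt(B),70,step=.02)
snap('scene','g2.png',(190,200,290,290),5)
```

```text
t 25.05 tcp [ 0.3937 -0.1304  0.0602] F [-0.4  0.6  0.8] w 0.0611 gf 0.0 q [-1.06  0.01  1.32  2.21 -0.01  0.93 -1.42]
shift 3 x [70, -0.0, -0.03, 1.88, 0, 0, 0]
```

View pics/g2.png

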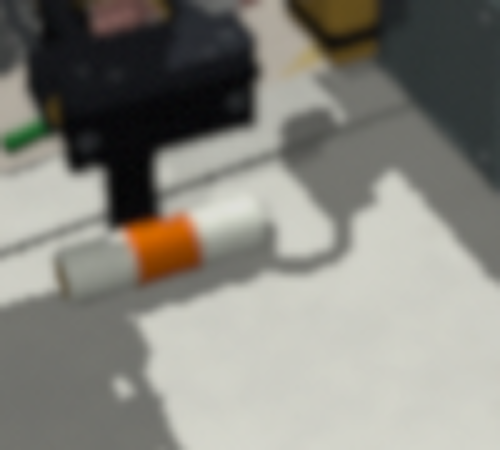

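The scene crop shows the hand over the orange-band roll (band at (165,245)), with the same geometry as the first grasp. Descending.

Emit:
play_rows --pt "70 0 0 1.88 0 0 0" --pt "70 0 0 1.88 0 0 0" --pt "70 0 0 1.88 0 0 0" --pt "20 0 0 0 0 0 0" --pt "20 0 0 0 0 0 0" --pt "20 0 0 0 0 0 0" --pt "20 0 0 0 0 0 0" --pt "20 0 0 0 0 0 0" --grip_force 40

```text
time: 26.1
tcp_pos: [0.3932, -0.1289, 0.0034]
eef_rot: [-3.134, 0.171, -0.001]
force: [0.5, 1.2, 3.8]
gripper_width: 0.024
grasp_force: 40.0
```

Emit:
play_rows --pt "20 0 0 -4 0 0 0" --pt "20 0 0 -5 0 0 0" --pt "20 0 0 -5 0 0 0" --pt "20 0 0 -5 0 0 0"

```text
time: 26.6
tcp_pos: [0.3899, -0.1203, 0.1608]
eef_rot: [-3.115, 0.149, 0.029]
force: [1.5, 1.1, -2.3]
gripper_width: 0.0241
grasp_force: 40.0
```

```bash
cat >> h.py <<'E'
def foot():
    im=snap('top');h=cv2.cvtColor(im,cv2.COLOR_BGR2HSV);m=cv2.inRange(h,(100,120,40),(130,255,255));b=(270,150,365,225)
    k=np.zeros_like(m);k[b[1]:b[3],b[0]:b[2]]=m[b[1]:b[3],b[0]:b[2]]
    ys,xs=np.nonzero(k);P=np.array([atz('top',x,y,.014)[:2] for x,y in zip(xs,ys)],np.float32);r=cv2.minAreaRect(P);print('foot',len(P),r)
E
python3 - <<'E'
from h import *
st();foot()
p,r=pose()
s=sep([.515,-.27,.2],Rt(YAW),20)
E
```

```text
t 26.6 tcp [ 0.3899 -0.1203  0.1608] F [ 1.5  1.1 -2.3] w 0.0241 gf 40.0 q [-0.98 -0.34  1.05  2.1   0.28  1.25 -1.72]
foot 364 ((0.5616170167922974, -0.2738652229309082), (0.12638665735721588, 0.06566686183214188), 73.42996215820312)
turn 9 x [20, 0, 0, 0, -0.003, -0.001, -0.154]
shift 4 x [20, -2.72, 3.97, -0.84, 0, 0, 0]
```

Emit:
play_rows --pt "20 0 0 0 0 0 -0.154" --pt "20 0 0 0 0 0 -0.154" --pt "20 0 0 0 0 0 -0.154" --pt "20 0 0 0 0 0 -0.154" --pt "20 0 0 0 0 0 -0.154" --pt "20 0 0 0 0 0 -0.154" --pt "20 0 0 0 0 0 -0.154" --pt "20 0 0 0 0 0 -0.154" --pt "20 0 0 0 0 0 -0.154" --pt "20 0 0 0 0 0 0"

```text
time: 27.9
tcp_pos: [0.3902, -0.1207, 0.1593]
eef_rot: [-2.488, -1.87, 0.003]
force: [-0.3, 0.5, -1.6]
gripper_width: 0.0237
grasp_force: 40.0
```

Emit:
play_rows --pt "20 -2.72 3.97 -0.84 0 0 0" --pt "20 -2.72 3.97 -0.84 0 0 0" --pt "20 -2.72 3.97 -0.84 0 0 0" --pt "20 -2.72 3.97 -0.84 0 0 0" --pt "20 0 0 0 0 0 0"

```text
time: 28.52
tcp_pos: [0.4474, -0.2384, 0.2224]
eef_rot: [2.489, 1.86, 0.047]
force: [-0.5, 0.7, -3.1]
gripper_width: 0.024
grasp_force: 40.0
```

Run:
```python
from h import *
st()
s=sep([.515,-.27,.2],Rt(YAW),20)
s=sep(s[0],Rt(YAW,-np.pi/4),20,start=s)
```

```text
t 28.52 tcp [ 0.4474 -0.2384  0.2224] F [-0.5  0.7 -3.1] w 0.024 gf 40.0 q [-1.23 -0.5   1.34  1.85  0.5   1.39 -0.28]
turn 1 x [20, 0, 0, 0, 0.046, -0.004, -0.003]
shift 2 x [20, -0.57, 3.69, 1.12, 0, 0, 0]
turn 5 x [20, 0, 0, 0, 0.0, -0.157, -0.0]
shift 1 x [20, 0.0, 0.0, 0.0, 0, 0, 0]
```

Emit:
play_rows --pt "20 -0.57 3.69 0.6 0.046 0 0" --pt "20 -0.57 3.69 0.6 0 0 0" --pt "20 0 0 0 0 0 0"

```text
time: 28.9
tcp_pos: [0.4585, -0.2379, 0.2358]
eef_rot: [2.469, 1.858, 0.042]
force: [0.4, 0.1, -2.6]
gripper_width: 0.0238
grasp_force: 40.0
```

Run:
```python
from h import *
st()
s=sep([.515,-.27,.2],Rt(YAW),20)
```

```text
t 28.9 tcp [ 0.4585 -0.2379  0.2358] F [ 0.4  0.1 -2.6] w 0.0238 gf 40.0 q [-1.25 -0.5   1.34  1.82  0.51  1.41 -0.29]
turn 1 x [20, 0, 0, 0, 0.058, 0.009, 0.004]
shift 2 x [20, -0.75, 3.16, 1.79, 0, 0, 0]
```

Emit:
play_rows --pt "20 0 0 0 0 0.15 0" --pt "20 0 0 0 0 0.15 0" --pt "20 0 0 0 0 0.15 0" --pt "20 0 0 0 0 0.15 0" --pt "20 0 0 0 0 0 0"

```text
time: 29.52
tcp_pos: [0.4078, -0.1944, 0.2606]
eef_rot: [-2.234, -1.692, -0.733]
force: [-0.3, -0.3, -1.9]
gripper_width: 0.0242
grasp_force: 40.0
```

Run:
```python
from h import *
st()
s=sep([.53,-.2,.24],Rt(YAW,.6),20)
```

```text
t 29.52 tcp [ 0.4078 -0.1944  0.2606] F [-0.3 -0.3 -1.9] w 0.0242 gf 40.0 q [-0.87 -0.5   1.34  1.89 -0.08  1.36  0.19]
turn 1 x [20, 0, 0, 0, 0.098, 0.044, 0.041]
shift 3 x [20, 0.41, 3.96, 1.11, 0, 0, 0]
```

```bash
cat > kin.py <<'E'
from h import *
from scipy.optimize import least_squares
D=[([-1.166,.332,-.065,1.46,.022,1.35,-.088],[.259,.569,.223]),
([-0.38,-0.11,0.37,1.98,0.04,1.26,-1.82],[0.4297,-0.0497,0.2011]),
([-0.18,0.11,0.6,2.12,-0.08,0.93,-1.32],[0.3948,-0.2106,0.0603]),
([-0.23,-0.08,0.61,1.98,0.05,1.22,-1.43],[0.3942,-0.211,0.1853]),
([-0.7,0.45,0.84,1.76,0.47,1.25,-0.35],[0.5152,-0.2676,0.1989]),
([-0.54,0.71,0.75,1.72,0.36,1.05,-0.39],[0.5522,-0.2976,0.0754]),
([-0.67,0.61,0.77,1.6,0.36,1.3,-0.39],[0.5794,-0.2085,0.1705]),
([0.53,0.76,0.6,1.09,-0.98,1.94,0.71],[0.5451,-0.3694,0.2603]),
([0.45,0.81,0.57,1.33,-0.98,1.73,0.87],[0.5466,-0.3282,0.1229]),
([-0.31,0.56,1.12,1.47,-0.5,1.43,-0.79],[0.5458,-0.3218,0.229]),
([-0.66,0.56,1.14,1.48,-0.51,1.43,-1.12],[0.6216,-0.1158,0.2296]),
([-1.24,0,1.28,1.84,0,1.31,-1.57],[0.4879,-0.0486,0.2228]),
([-1.06,0.01,1.32,2.21,-0.01,0.93,-1.42],[0.3937,-0.1304,0.0602]),
([-0.98,-0.34,1.05,2.1,0.28,1.25,-1.72],[0.3899,-0.1203,0.1608]),
([-1.23,-0.5,1.34,1.85,0.5,1.39,-0.28],[0.4474,-0.2384,0.2224]),
([-0.87,-0.5,1.34,1.89,-0.08,1.36,0.19],[0.4078,-0.1944,0.2606])]
# chain Rz(-q1)Ry(q2)Rz(s q3)Ry(q4)Rz(s q5)Ry(q6)Rz(s q7); offsets x at elbow/wrist
def fk(q,L,s):
    h,a,b,c,e,f,g,y0=L
    ax=[('z',-1),('y',1),('z',s[0]),('y',1),('z',s[1]),('y',1),('z',s[2])]
    off=[[0,0,h],[0,0,0],[e,0,a],[0,0,0],[f,0,b],[0,0,0],[g,0,c]]
    p=np.array([y0,0,0.]);r=R.identity()
    for qi,(k,sg),o in zip(q,ax,off):
        if k=='y': pass
        r=r*R.from_euler(k,sg*qi)
        p=p+r.apply(o)
    return p,r
import itertools
def fit():
    best=None
    for s in itertools.product((1,-1),repeat=3):
        f=lambda L:np.concatenate([fk(q,L,s)[0]-t for q,t in D])
        z=least_squares(f,[.3,.4,.4,.2,0,0,0,0],loss='soft_l1',f_scale=.01)
        if best is None or z.cost<best[0]: best=(z.cost,z.x,s,f(z.x))
    return best
if __name__=='__main__':
    np.set_printoptions(precision=4,suppress=True)
    b=fit();print(b[0],b[1],b[2]);print(np.abs(b[3].reshape(-1,3)).max(1))
    o=manip.get_obs();print(fk(o['qpos'],b[1],b[2])[1].as_matrix(),R.from_rotvec(o['eef_rot']).as_matrix(),fk(o['qpos'],b[1],b[2])[0],o['tcp_pos'])
E
python3 kin.py
```

```text
0.0034428774090398268 [ 0.2773  0.4619  0.5304  0.3712  0.0173 -0.0027  0.021  -0.0328] (-1, -1, 1)
[0.0601 0.0239 0.0107 0.0133 0.0146 0.0164 0.013  0.0312 0.0368 0.0096
 0.0097 0.0068 0.0075 0.0122 0.0208 0.0267]
[[-0.8093  0.5346  0.2432]
 [ 0.5796  0.6599  0.4781]
 [ 0.0951  0.5279 -0.844 ]] [[ 0.2017  0.9488  0.2432]
 [ 0.8262 -0.2982  0.4781]
 [ 0.5261  0.1045 -0.844 ]] [ 0.4032 -0.1681  0.2855] [ 0.4078 -0.1944  0.2606]
```

```bash
python3 - <<'E'
s=open('kin.py').read()
s=s.replace("h,a,b,c,e,f,g,y0=L","h,a,b,c,e,f,g,y0,e2,f2,g2,y2,w1,w2=L").replace("[e,0,a],[0,0,0],[f,0,b],[0,0,0],[g,0,c]","[e,e2,a],[w1,0,0],[f,f2,b],[w2,0,0],[g,g2,c]").replace("[y0,0,0.]","[y0,y2,0.]").replace("0,0,0,0],loss","0,0,0,0,0,0,0,0,0,0],loss")
open('kin.py','w').write(s)
E
python3 kin.py
```

```text
0.00036569069188881393 [ 0.266   0.4431  0.4946  0.3571  0.0076 -0.0141 -0.0041  0.0113 -0.0304
 -0.0026  0.0007 -0.0086  0.0097  0.0098] (-1, -1, 1)
[0.0021 0.0071 0.0095 0.0092 0.0016 0.0026 0.0025 0.004  0.006  0.0038
 0.0074 0.0077 0.0074 0.0061 0.0014 0.0037]
[[-0.8093  0.5346  0.2432]
 [ 0.5796  0.6599  0.4781]
 [ 0.0951  0.5279 -0.844 ]] [[ 0.2017  0.9488  0.2432]
 [ 0.8262 -0.2982  0.4781]
 [ 0.5261  0.1045 -0.844 ]] [ 0.4072 -0.1974  0.2581] [ 0.4078 -0.1944  0.2606]
```

```bash
cat > sim.py <<'E'
from kin import *
b=fit();L=b[1]
def R6(q): return fk(list(q[:6])+[0],L,(-1,-1,1))[1]
o=manip.get_obs();a=[]
for q,rv in((D[0][0],[.667,3.07,0]),(o['qpos'],o['eef_rot'])):
    a.append((R6(q).inv()*R.from_rotvec(rv)).as_rotvec()[2])
S7=1 if abs(np.angle(np.exp(1j*((a[1]-a[0])-(o['qpos'][6]+.088)))))<.1 else -1
OFF=a[0]-S7*D[0][0][6]
LO=np.array([-2.6,-.5,-1.47,.16,-1.27,.06,-2.6]);HI=np.array([2.6,2.12,1.34,2.42,4.41,2.06,2.6])
def F(q):
    p,r=fk(q,L,(-1,-1,1));return p,R6(q)*R.from_rotvec([0,0,S7*q[6]+OFF])
def J(q):
    p,r=F(q);C=[]
    for i in range(7):
        d=np.array(q,float);d[i]+=1e-5;p2,r2=F(d);C.append(np.r_[(p2-p),(r2*r.inv()).as_rotvec()]/1e-5)
    return np.array(C).T
def go(q,p1,r1,n):
    p0,r0=F(q);dv=(r0.inv()*r1).as_rotvec()
    for i in range(1,n*4+1):
        pt=p0+(p1-p0)*i/(4*n);rt=r0*R.from_rotvec(dv*i/(4*n))
        for k in range(3):
            p,r=F(q);e=np.r_[pt-p,(rt*r.inv()).as_rotvec()];free=np.ones(7,bool)
            for _ in range(4):
                Jf=J(q)[:,free];dq=np.zeros(7);dq[free]=Jf.T@np.linalg.solve(Jf@Jf.T+1e-5*np.eye(6),e)
                bad=free&((q+dq<LO)|(q+dq>HI))
                if not bad.any():break
                free&=~bad
            q=np.clip(q+dq,LO,HI)
    p,r=F(q);print(np.round(q,2),'err',round(np.linalg.norm(p1-p),3),round(np.linalg.norm((r1*r.inv()).as_rotvec()),3));return q
np.set_printoptions(precision=3,suppress=True)
if __name__=='__main__':
    print(a,S7,OFF)
    print('check: first moves')
    q=np.array(D[0][0]);p,r=F(q);print(p,r.as_rotvec())
    q=go(q,np.array([.43,-.05,.2]),r,12);q=go(q,np.array([.43,-.05,.2]),r*R.from_rotvec([0,0,1.467]),9);q=go(q,np.array([.43,-.05,.2]),Rt(-.22),9);q=go(q,np.array([.395,-.211,.06]),Rt(-.22),5)
    print('now');q0=np.array(o['qpos']);p,r=F(q0)
    print('A: via start');q=go(q0,np.array([.3,.5,.25]),Rt(2.7),10);q=go(q,np.array([.515,-.27,.2]),Rt(YAW),20);q=go(q,np.array([.515,-.27,.2]),Rt(YAW,-.785),5)
    print('B');q=go(q0,np.array([.4,0.2,.25]),Rt(2.),10);q=go(q,np.array([.515,-.27,.2]),Rt(YAW),20);q=go(q,np.array([.515,-.27,.2]),Rt(YAW,-.785),5)
E
python3 sim.py
```

```text
[np.float64(1.660150203149936), np.float64(1.383630317453372)] -1 1.572150203149936
check: first moves
[0.259 0.571 0.221] [0.667 3.07  0.   ]
[-0.63 -0.15  0.59  2.01  0.09  1.26  1.07] err 0.0 0.0
[-0.5  -0.14  0.48  2.01  0.07  1.26 -0.36] err 0.0 0.0
[-0.39 -0.12  0.39  2.    0.05  1.26 -1.81] err 0.0 0.0
[-0.18  0.1   0.62  2.13 -0.07  0.93 -1.31] err 0.0 0.0
now
A: via start
[-1.16  0.22  0.06  1.54 -0.01  1.38  0.03] err 0.0 0.0
[-0.29  0.31  0.85  1.66 -0.24  1.28  0.32] err 0.0 0.0
[-0.78  0.5   0.96  1.76  0.39  1.23 -0.29] err 0.0 0.0
B
[-1.02 -0.12  0.43  1.89  0.05  1.36 -0.18] err 0.0 0.0
[-0.36  0.34  0.94  1.66 -0.28  1.29  0.35] err 0.0 0.0
[-0.86  0.59  1.1   1.76  0.29  1.2  -0.22] err 0.0 0.0
```

Run:
```python
from sim import *
q0=np.array(o['qpos'])
V=np.array
def rest(q):
    q=go(q,V([.515,-.27,.2]),Rt(YAW,-.785),5);q=go(q,V([.557,-.292,.075]),Rt(YAW,-.785),4);q=go(q,V([.58,-.21,.17]),Rt(YAW,-.785),4)
    q=go(q,V([.56,-.26,.28]),Rt(YAW,-.785),3);q=go(q,V([.56,-.26,.28]),Rt(YAW,.785),10);q=go(q,V([.545,-.37,.26]),Rt(YAW,.785),4);q=go(q,V([.559,-.28,.069]),Rt(YAW,.785),6)
    q=go(q,V([.547,-.32,.233]),Rt(YAW,.785),6);q=go(q,V([.547,-.32,.233]),Rt(YAW),5);q=go(q,V([.547,-.32,.233]),Rt(-.04),8);q=go(q,V([.62,-.05,.23]),Rt(-.04),6);q=go(q,V([.62,-.05,.06]),Rt(-.04),6)
    return q
print('A');q=go(q0,V([.3,.5,.25]),Rt(2.7),10);q=go(q,V([.515,-.27,.2]),Rt(YAW),20);rest(q)
print('C');q=go(q0,V([.3,.45,.25]),Rt(1.4),10);q=go(q,V([.515,-.27,.2]),Rt(YAW),16);rest(q)
```

```text
A
[-1.16  0.22  0.06  1.54 -0.01  1.38  0.03] err 0.0 0.0
[-0.29  0.31  0.85  1.66 -0.24  1.28  0.32] err 0.0 0.0
[-0.78  0.5   0.96  1.76  0.39  1.23 -0.29] err 0.0 0.0
[-0.6   0.76  0.83  1.71  0.28  1.04 -0.33] err 0.0 0.0
[-0.73  0.66  0.86  1.59  0.29  1.29 -0.33] err 0.0 0.0
[-0.73  0.51  0.95  1.55  0.38  1.39 -0.2 ] err 0.0 0.0
[ 0.31  0.58  0.63  1.33 -0.95  1.83  0.65] err 0.0 0.0
[ 0.52  0.76  0.62  1.09 -0.99  1.95  0.72] err 0.0 0.0
[ 0.38  0.82  0.57  1.44 -1.01  1.62  0.91] err 0.0 0.0
[ 0.42  0.7   0.62  1.26 -0.97  1.85  0.75] err 0.0 0.0
[-0.2   0.45  0.9   1.47 -0.35  1.39  0.43] err 0.0 0.0
[-0.33  0.59  1.17  1.47 -0.54  1.44 -0.76] err 0.0 0.0
[-0.82  0.59  1.2   1.5  -0.55  1.43 -1.2 ] err 0.0 0.0
[-0.75  0.73  1.06  1.68 -0.69  1.15 -1.12] err 0.0 0.0
C
[-0.76  0.14 -0.33  1.65  0.04  1.37 -1.27] err 0.0 0.0
[-0.    0.24  0.49  1.66 -0.12  1.27  0.23] err 0.0 0.0
[-0.41  0.36  0.48  1.75  0.62  1.33 -0.46] err 0.0 0.0
[-0.32  0.61  0.45  1.7   0.57  1.13 -0.52] err 0.0 0.0
[-0.43  0.52  0.43  1.59  0.54  1.37 -0.5 ] err 0.0 0.0
[-0.4   0.38  0.48  1.55  0.6   1.48 -0.34] err 0.0 0.0
[ 0.47  0.52  0.38  1.34 -0.84  1.77  0.59] err 0.0 0.0
[ 0.64  0.71  0.39  1.1  -0.86  1.89  0.66] err 0.0 0.0
[ 0.52  0.76  0.35  1.44 -0.88  1.54  0.84] err 0.0 0.0
[ 0.56  0.64  0.39  1.27 -0.85  1.79  0.69] err 0.0 0.0
[ 0.04  0.35  0.55  1.47 -0.19  1.37  0.32] err 0.0 0.0
[-0.11  0.41  0.77  1.47 -0.29  1.38 -0.93] err 0.0 0.0
[-0.51  0.37  0.68  1.49 -0.23  1.36 -1.42] err 0.0 0.0
[-0.46  0.52  0.61  1.68 -0.33  1.05 -1.35] err 0.0 0.0
```

Run:
```python
from h import *
s=sep([.3,.45,.25],Rt(1.4),20)
s=sep([.515,-.27,.2],Rt(1.4),20,start=s)
```

```text
turn 4 x [20, 0, 0, 0, 0.035, -0.137, -0.025]
shift 14 x [20, 4.41, -1.54, 0.08, 0, 0, 0]
shift 16 x [20, -4.21, 2.09, 0.31, 0, 0, 0]
```

Emit:
play_rows --pt "20 0 0 0 0.035 -0.137 -0.025" --pt "20 0 0 0 0.035 -0.137 -0.025" --pt "20 0 0 0 0.035 -0.137 -0.025" --pt "20 0 0 0 0.035 -0.137 -0.025" --pt "20 4.41 -1.54 0 0 0 0" --pt "20 4.41 -1.54 0 0 0 0" --pt "20 4.41 -1.54 0 0 0 0" --pt "20 4.41 -1.54 0 0 0 0" --pt "20 4.41 -1.54 0 0 0 0" --pt "20 4.41 -1.54 0 0 0 0" --pt "20 4.41 -1.54 0 0 0 0"

```text
time: 30.9
tcp_pos: [0.3541, 0.1309, 0.2612]
eef_rot: [2.397, 2.027, 0.0]
force: [1.2, 0.2, -1.5]
gripper_width: 0.0239
grasp_force: 40.0
```

Run:
```python
from h import *
st()
s=sep([.3,.45,.25],Rt(1.4),20)
```

```text
t 30.9 tcp [0.3541 0.1309 0.2612] F [ 1.2  0.2 -1.5] w 0.0239 gf 40.0 q [-0.89 -0.29  0.34  2.    0.1   1.42 -0.75]
turn 1 x [20, 0, 0, 0, 0.002, 0.001, 0.004]
shift 7 x [20, 4.36, -1.54, 0.16, 0, 0, 0]
```

Emit:
play_rows --pt "20 4.36 -1.54 0.16 0 0 0" --pt "20 4.36 -1.54 0.16 0 0 0" --pt "20 4.36 -1.54 0.16 0 0 0" --pt "20 4.36 -1.54 0.16 0 0 0" --pt "20 4.36 -1.54 0.16 0 0 0" --pt "20 4.36 -1.54 0.16 0 0 0" --pt "20 0 0 0 0 0 0"

```text
time: 31.78
tcp_pos: [0.3044, 0.406, 0.2503]
eef_rot: [2.392, 2.033, -0.001]
force: [0.4, -0.3, -2.4]
gripper_width: 0.0238
grasp_force: 40.0
```

Run:
```python
from h import *
st()
s=sep([.515,-.27,.2],Rt(1.4),20)
s=sep(s[0],Rt(1.283,-np.pi/4),20,start=s)
```

```text
t 31.77 tcp [0.3044 0.406  0.2503] F [ 0.4 -0.3 -2.4] w 0.0238 gf 40.0 q [-1.1   0.06  0.09  1.73 -0.    1.36 -1.18]
turn 1 x [20, 0, 0, 0, 0.001, 0.002, 0.009]
shift 15 x [20, -4.2, 2.15, 0.34, 0, 0, 0]
turn 5 x [20, 0, 0, 0, 0.009, -0.157, 0.022]
shift 1 x [20, 0.0, 0.0, 0.0, 0, 0, 0]
```

Emit:
play_rows --pt "20 -4.2 2.15 0.34 0 0 0.009" --pt "20 -4.2 2.15 0.34 0 0 0" --pt "20 -4.2 2.15 0.34 0 0 0" --pt "20 -4.2 2.15 0.34 0 0 0" --pt "20 -4.2 2.15 0.34 0 0 0" --pt "20 -4.2 2.15 0.34 0 0 0" --pt "20 -4.2 2.15 0.34 0 0 0" --pt "20 -4.2 2.15 0.34 0 0 0" --pt "20 -4.2 2.15 0.34 0 0 0" --pt "20 -4.2 2.15 0.34 0 0 0" --pt "20 -4.2 2.15 0.34 0 0 0" --pt "20 -4.2 2.15 0.34 0 0 0"

```text
time: 33.28
tcp_pos: [0.4727, -0.1407, 0.2108]
eef_rot: [2.407, 2.016, -0.001]
force: [0.5, 0.4, -2.4]
gripper_width: 0.0239
grasp_force: 40.0
```

Emit:
play_rows --pt "20 -4.2 2.15 0.34 0 0 0" --pt "20 -4.2 2.15 0.34 0 0 0" --pt "20 -4.2 2.15 0.34 0 0 0" --pt "20 0 0 0 0.009 -0.157 0.022" --pt "20 0 0 0 0.009 -0.157 0.022" --pt "20 0 0 0 0.009 -0.157 0.022" --pt "20 0 0 0 0.009 -0.157 0.022" --pt "20 0 0 0 0.009 -0.157 0.022" --pt "20 0 0 0 0 0 0"

```text
time: 34.4
tcp_pos: [0.5153, -0.2711, 0.1989]
eef_rot: [2.034, 1.523, -0.849]
force: [-0.3, 0.3, -2.5]
gripper_width: 0.0241
grasp_force: 40.0
```

Run:
```python
from h import *
st();foot()
rm=np.array([.562,-.274,.059])+.002*RX;r=Rt(YAW,-np.pi/4);t=rm-r.apply([.022,0,-.0088])
s=sep(t+[0,0,.06],r,20);s=sep(t+[0,0,.006],r,20,step=.02,start=s)
```

```text
t 34.4 tcp [ 0.5153 -0.2711  0.1989] F [-0.3  0.3 -2.5] w 0.0241 gf 40.0 q [-0.84  0.57  1.08  1.76  0.31  1.2  -0.23]
foot 155 ((0.5519564151763916, -0.30508241057395935), (0.06002940237522125, 0.06426383554935455), 73.25211334228516)
turn 1 x [20, 0, 0, 0, -0.004, 0.0, -0.003]
shift 2 x [20, 2.29, 2.29, 2.79, 0, 0, 0]
shift 3 x [20, 1.27, 0.0, 1.27, 0, 0, 0]
```

Emit:
play_rows --pt "20 2.29 2.29 2.79 0 0 0" --pt "20 2.29 2.29 2.79 0 0 0" --pt "20 0 0 0 0 0 0" --pt "20 1.27 0 1.27 0 0 0" --pt "20 1.27 0 1.27 0 0 0" --pt "20 1.0 0 1.0 0 0 0" --pt "20 0 0 0 0 0 0"

```text
time: 35.33
tcp_pos: [0.5551, -0.2942, 0.0777]
eef_rot: [2.042, 1.518, -0.847]
force: [-0.6, -0.5, -2.3]
gripper_width: 0.0237
grasp_force: 40.0
```

Run:
```python
from h import *
st();im=snap('scene')
h=cv2.cvtColor(im,cv2.COLOR_BGR2HSV);m=cv2.inRange(h,(8,70,60),(28,255,255));k=np.zeros_like(m);b=(312,220,340,255);k[b[1]:b[3],b[0]:b[2]]=m[b[1]:b[3],b[0]:b[2]]
M=cv2.moments(k,True);print('end px',M['m00'],M['m10']/M['m00'],M['m01']/M['m00'],'blue at home was 322.5 239.3')
rm=np.array([.562,-.274,.059])+.002*RX;r=Rt(YAW,-np.pi/4);t=rm-r.apply([.022,0,-.0088]);print(t,(pose()[0]-t))
```

```text
t 35.33 tcp [ 0.5551 -0.2942  0.0777] F [-0.6 -0.5 -2.3] w 0.0237 gf 40.0 q [-0.65  0.81  0.93  1.71  0.19  1.03 -0.26]
end px 68.0 322.3235294117647 239.75 blue at home was 322.5 239.3
[ 0.55644385 -0.29298187  0.06833381] [-0.00093473 -0.00153153  0.01026054]
```

Emit:
play_rows --pt "20 0.35 0 0.35 0 0 0" --pt "20 0 0 0 0 0 0"

```text
time: 35.62
tcp_pos: [0.5562, -0.2942, 0.0738]
eef_rot: [2.042, 1.517, -0.844]
force: [0.7, 1.2, -2.9]
gripper_width: 0.0239
grasp_force: 40.0
```

Emit:
play_rows --pt "20 0 0 0.2 0 0 0" --pt "20 0 0 0 0 0 0"

```text
time: 35.88
tcp_pos: [0.5562, -0.2952, 0.0729]
eef_rot: [2.042, 1.517, -0.844]
force: [0.4, 7.5, 5.0]
gripper_width: 0.024
grasp_force: 40.0
```

Contact normal to the V floor. Release and look.

Emit:
play_rows --pt "45 0 0 -0.1 0 0 0" --pt "50 0 0 0 0 0 0" --pt "60 0 0 0 0 0 0" --pt "60 0 0 0 0 0 0"

```text
time: 36.38
tcp_pos: [0.5553, -0.2955, 0.0731]
eef_rot: [2.042, 1.516, -0.846]
force: [0.2, 0.5, -0.1]
gripper_width: 0.0504
grasp_force: 0.0
```

Emit:
play_rows --pt "60 0 0 -2 0 0 0" --pt "60 0 0 -3 0 0 0" --pt "60 0 0 -4 0 0 0" --pt "60 0 0 -4 0 0 0" --pt "60 -3.84 0 -1.41 0 0 0" --pt "60 -3.84 0 -1.41 0 0 0" --pt "60 -3.84 0 -1.41 0 0 0" --pt "60 0 0 0 0 0 0"

```text
time: 37.38
tcp_pos: [0.5666, -0.2589, 0.2792]
eef_rot: [2.045, 1.511, -0.842]
force: [-0.3, 0.6, -1.0]
gripper_width: 0.052
grasp_force: 0.0
```

Run:
```python
from h import *
np.set_printoptions(precision=4,suppress=True)
st();foot();rays=[]
t=snap('top');s=snap('scene')
for c,im,b in(('top',t,(300,170,335,205)),('scene',s,(312,225,335,250))):
    h=cv2.cvtColor(im,cv2.COLOR_BGR2HSV);m=cv2.inRange(h,(13 if c=='top' else 8,70,60),(28,255,255));k=np.zeros_like(m);k[b[1]:b[3],b[0]:b[2]]=m[b[1]:b[3],b[0]:b[2]]
    M=cv2.moments(k,True);uv=(M['m10']/M['m00'],M['m01']/M['m00']);print(c,M['m00'],uv);rays.append(ray(c,*uv))
A=np.zeros((3,3));B=np.zeros(3)
for o,v in rays:
    v=v/np.linalg.norm(v);P=np.eye(3)-np.outer(v,v);A+=P;B+=P@o
E=np.linalg.solve(A,B);print('end',E)
a=cv2.resize(t[165:215,285:335],(400,400),interpolation=cv2.INTER_LANCZOS4)
b=cv2.resize(s[225:275,300:350],(400,400),interpolation=cv2.INTER_LANCZOS4)
cv2.imwrite('pics/h5.png',np.hstack([a,b]))
E=np.array([.5535,-.3,.092]);d=-.7071*RX+[0,0,.7071]
s=sep([.545,-.37,.26],Rt(YAW,np.pi/4),60)
s=sep(E+d*.04,Rt(YAW,np.pi/4),60,start=s)
```

```text
t 37.38 tcp [ 0.5666 -0.2589  0.2792] F [-0.3  0.6 -1. ] w 0.052 gf 0.0 q [-0.77  0.59  1.06  1.53  0.29  1.37 -0.14]
foot 235 ((0.562687337398529, -0.2749291658401489), (0.12441545724868774, 0.06797696650028229), 73.67029571533203)
top 41.0 (312.6341463414634, 184.390243902439)
scene 102.0 (318.9901960784314, 241.12745098039215)
end [ 0.5646 -0.2755  0.0671]
turn 10 x [60, 0, 0, 0, -0.0, 0.157, -0.001]
shift 3 x [60, -3.09, 0.36, -2.37, 0, 0, 0]
shift 3 x [60, -2.32, -0.38, 4.27, 0, 0, 0]
```

View pics/h5.png

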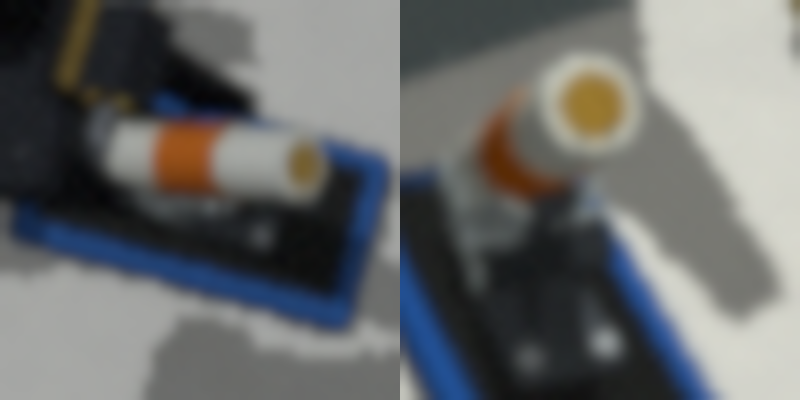

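Top panel: orange roll in the rest, coin end at (305,163). Scene panel: end at (592,103), within about 1.5 px of where the blue roll lay, so it is home or nearly so.

Run:
```python
from h import *
np.set_printoptions(precision=4,suppress=True)
def tri(a,b):
    A=np.zeros((3,3));B=np.zeros(3)
    for o,v in(ray('top',*a),ray('scene',*b)):
        v=v/np.linalg.norm(v);P=np.eye(3)-np.outer(v,v);A+=P;B+=P@o
    return np.linalg.solve(A,B)
print(tri((323.1-.4,185.4-.4),(324-.4,237.9-.4)),'blue',tri((323.5-.4,186.5-.4),(323.1-.4,239.4-.4)))
```

```text
[ 0.5567 -0.2988  0.0952] blue [ 0.5538 -0.3     0.0936]
```

Emit:
play_rows --pt "60 0 0 0 0 0.157 0" --pt "60 0 0 0 0 0.157 0" --pt "60 0 0 0 0 0.157 0" --pt "60 0 0 0 0 0.157 0" --pt "60 0 0 0 0 0.157 0" --pt "60 0 0 0 0 0.157 0" --pt "60 0 0 0 0 0.157 0" --pt "60 0 0 0 0 0.157 0" --pt "60 0 0 0 0 0.157 0" --pt "60 0 0 0 0 0.157 0" --pt "60 0 0 0 0 0 0"

```text
time: 38.9
tcp_pos: [0.5655, -0.2583, 0.2726]
eef_rot: [-2.046, -1.508, -0.842]
force: [0.4, 0.5, -0.3]
gripper_width: 0.0524
grasp_force: 0.0
```

Emit:
play_rows --pt "60 -3.09 0.36 -2.37 0 0 0" --pt "60 -3.09 0.36 -2.37 0 0 0" --pt "60 -3.09 0.36 -2.37 0 0 0" --pt "60 -2.32 -0.38 4.27 0 0 0" --pt "60 -2.32 -0.38 4.27 0 0 0" --pt "60 -2.32 -0.38 4.27 0 0 0" --pt "60 0 0 0 0 0 0" --pt "60 0 0 0 0 0 0"

```text
time: 39.9
tcp_pos: [0.5459, -0.3281, 0.1234]
eef_rot: [-2.043, -1.522, -0.845]
force: [0.8, -0.3, -0.2]
gripper_width: 0.0523
grasp_force: 0.0
```

Run:
```python
from h import *
st()
E=np.array([.556,-.299,.094]);d=-.7071*RX+[0,0,.7071]
s=sep(E-d*.03,Rt(YAW,np.pi/4),60,step=.025)
```

```text
t 39.9 tcp [ 0.5459 -0.3281  0.1234] F [ 0.8 -0.3 -0.2] w 0.0523 gf 0.0 q [ 0.41  0.82  0.65  1.34 -1.02  1.75  0.89]
turn 1 x [60, 0, 0, 0, 0.006, 0.003, -0.003]
shift 3 x [60, 0.03, 0.05, 2.42, 0, 0, 0]
```

Emit:
play_rows --pt "60 0.03 0.05 2.42 0.006 0.003 -0.003" --pt "60 0.03 0.05 2.42 0 0 0" --pt "60 0.03 0.05 2.42 0 0 0" --pt "60 0 0 0 0 0 0"

```text
time: 40.4
tcp_pos: [0.5617, -0.2759, 0.0698]
eef_rot: [-2.031, -1.521, -0.843]
force: [0.3, -0.6, 0.0]
gripper_width: 0.0522
grasp_force: 0.0
```

Emit:
play_rows --pt "20 0 0 0 0 0 0" --pt "20 0 0 0 0 0 0" --pt "20 0 0 0 0 0 0" --pt "20 0 0 0 0 0 0" --pt "20 0 0 0 0 0 0" --grip_force 40

```text
time: 41.02
tcp_pos: [0.5611, -0.2789, 0.0709]
eef_rot: [-2.036, -1.521, -0.844]
force: [-0.6, -2.0, 1.5]
gripper_width: 0.0238
grasp_force: 40.0
```

Emit:
play_rows --pt "20 0 0 -1 0 0 0" --pt "20 0 0 -2 0 0 0" --pt "20 0 0 -3 0 0 0" --pt "20 2.8 0 -2.8 0 0 0" --pt "20 2.8 0 -2.8 0 0 0" --pt "20 2.8 0 -2.8 0 0 0" --pt "20 0 0 0 0 0 0"

```text
time: 41.9
tcp_pos: [0.5492, -0.3217, 0.2359]
eef_rot: [-2.039, -1.525, -0.846]
force: [-0.3, -0.3, -2.5]
gripper_width: 0.0245
grasp_force: 40.0
```

Emit:
play_rows --pt "20 0 0 0 0 -0.157 0" --pt "20 0 0 0 0 -0.157 0" --pt "20 0 0 0 0 -0.157 0" --pt "20 0 0 0 0 -0.157 0" --pt "20 0 0 0 0 -0.157 0" --pt "20 0 0 0 0 0 0"

```text
time: 42.65
tcp_pos: [0.5516, -0.3152, 0.2313]
eef_rot: [-2.506, -1.888, -0.001]
force: [0.1, 0.3, -2.3]
gripper_width: 0.0241
grasp_force: 40.0
```

Run:
```python
from sim import *
st()
s=sep(pose()[0],Rt(-.04),20)
q=np.array(o['qpos']);p,r=F(q);V=np.array
q=go(q,p,Rt(-.04),8);q=go(q,V([.621,-.05,.23]),Rt(-.04),6);q=go(q,V([.621,-.05,.06]),Rt(-.04),6);q=go(q,V([.621,-.05,.26]),Rt(-.04),6)
print('lid approach: closed fingers behind lid');
for y in(-.1,-.12):
  q1=go(q,V([.5,-.1,.34]),Rt(-.04),6);q1=go(q1,V([.74,y,.34]),Rt(-.04),6);q1=go(q1,V([.755,y,.18]),Rt(-.04),6);go(q1,V([.62,y,.21]),Rt(-.04),6)
```

```text
t 42.65 tcp [ 0.552 -0.315  0.231] F [ 0.1  0.3 -2.3] w 0.0241 gf 40.0 q [-0.23  0.48  0.95  1.46 -0.39  1.41  0.46]
turn 8 x [20, 0, 0, 0, -0.001, -0.0, 0.166]
shift 1 x [20, 0.0, 0.0, 0.0, 0, 0, 0]
[-0.35  0.63  1.22  1.46 -0.59  1.46 -0.74] err 0.0 0.0
[-0.84  0.65  1.28  1.49 -0.62  1.46 -1.16] err 0.0 0.0
[-0.78  0.78  1.12  1.68 -0.76  1.18 -1.07] err 0.0 0.0
[-0.84  0.63  1.3   1.45 -0.6   1.51 -1.17] err 0.0 0.0
lid approach: closed fingers behind lid
[-1.17  0.05  1.34  1.59 -0.05  1.54 -1.44] err 0.0 0.0
[-0.34  0.77  0.98  0.85 -0.63  1.76 -1.26] err 0.0 0.0
[-0.41  0.84  0.95  1.11 -0.65  1.48 -1.2 ] err 0.0 0.0
[-0.68  0.56  1.1   1.51 -0.5   1.38 -1.16] err 0.0 0.0
[-1.17  0.05  1.34  1.59 -0.05  1.54 -1.44] err 0.0 0.0
[-0.31  0.77  0.98  0.84 -0.63  1.76 -1.23] err 0.0 0.0
[-0.38  0.85  0.94  1.09 -0.66  1.48 -1.18] err 0.0 0.0
[-0.64  0.57  1.1   1.5  -0.51  1.39 -1.13] err 0.0 0.0
```

Emit:
play_rows --pt "20 0 0 0 0 0 0.166" --pt "20 0 0 0 0 0 0.166" --pt "20 0 0 0 0 0 0.166" --pt "20 0 0 0 0 0 0.166" --pt "20 0 0 0 0 0 0.166" --pt "20 0 0 0 0 0 0.166" --pt "20 0 0 0 0 0 0.166" --pt "20 0 0 0 0 0 0.166" --pt "20 0 0 0 0 0 0"

```text
time: 43.78
tcp_pos: [0.5483, -0.3208, 0.2313]
eef_rot: [-3.137, 0.071, 0.003]
force: [-0.5, -0.5, -3.3]
gripper_width: 0.0236
grasp_force: 40.0
```

Run:
```python
from h import *
st();sep([.621,-.05,.235],Rt(-.04),20)
```

```text
t 43.77 tcp [ 0.5483 -0.3208  0.2313] F [-0.5 -0.5 -3.3] w 0.0236 gf 40.0 q [-0.35  0.63  1.24  1.46 -0.59  1.47 -0.73]
turn 1 x [20, 0, 0, 0, -0.004, 0.002, -0.005]
shift 6 x [20, 1.03, -4.56, -0.06, 0, 0, 0]
```

Emit:
play_rows --pt "20 1.03 -4.56 -0.06 0 0.002 -0.005" --pt "20 1.03 -4.56 -0.06 0 0 0" --pt "20 1.03 -4.56 -0.06 0 0 0" --pt "20 1.03 -4.56 -0.06 0 0 0" --pt "20 1.03 -4.56 -0.06 0 0 0" --pt "20 1.03 -4.56 -0.06 0 0 0" --pt "20 0 0 0 0 0 0" --pt "20 0 0 0 0 0 0"

```text
time: 44.78
tcp_pos: [0.6216, -0.0498, 0.2362]
eef_rot: [-3.138, 0.059, -0.001]
force: [-0.4, -0.7, -2.2]
gripper_width: 0.024
grasp_force: 40.0
```

Run:
```python
from h import *
st();sep([.621,-.05,.07],Rt(-.04),20)
```

```text
t 44.77 tcp [ 0.6216 -0.0498  0.2362] F [-0.4 -0.7 -2.2] w 0.024 gf 40.0 q [-0.84  0.6   1.26  1.49 -0.58  1.46 -1.17]
shift 4 x [20, -0.01, 0.01, 4.15, 0, 0, 0]
```

Emit:
play_rows --pt "20 0 0 4.1 0 0 0" --pt "20 0 0 4.1 0 0 0" --pt "20 0 0 4.1 0 0 0" --pt "20 0 0 3 0 0 0" --pt "20 0 0 1 0 0 0" --pt "20 0 0 0.5 0 0 0" --pt "20 0 0 0 0 0 0"

```text
time: 45.65
tcp_pos: [0.6226, -0.0486, 0.0692]
eef_rot: [-3.138, 0.061, -0.004]
force: [0.2, -0.2, -2.3]
gripper_width: 0.0241
grasp_force: 40.0
```

Emit:
play_rows --pt "20 0 0 0.3 0 0 0" --pt "20 0 0 0 0 0 0"

```text
time: 45.9
tcp_pos: [0.6223, -0.048, 0.0656]
eef_rot: [-3.138, 0.061, -0.003]
force: [0.2, 0.3, -2.4]
gripper_width: 0.0237
grasp_force: 40.0
```

Emit:
play_rows --pt "20 0 0 0.2 0 0 0" --pt "20 0 0 0 0 0 0"

```text
time: 46.15
tcp_pos: [0.6221, -0.048, 0.0632]
eef_rot: [-3.138, 0.061, -0.002]
force: [0.0, 0.0, -2.7]
gripper_width: 0.0245
grasp_force: 40.0
```

Emit:
play_rows --pt "20 0 0 0.2 0 0 0" --pt "20 0 0 0 0 0 0"

```text
time: 46.4
tcp_pos: [0.6227, -0.0482, 0.0622]
eef_rot: [-3.138, 0.061, -0.004]
force: [-1.1, 0.3, 6.7]
gripper_width: 0.0241
grasp_force: 40.0
```

Emit:
play_rows --pt "20 0 0 0.1 0 0 0" --pt "20 0 0 0 0 0 0"

```text
time: 46.65
tcp_pos: [0.6232, -0.0482, 0.0621]
eef_rot: [-3.138, 0.061, -0.005]
force: [-3.3, 1.3, 13.9]
gripper_width: 0.0239
grasp_force: 40.0
```

Emit:
play_rows --pt "20 0 0 -0.1 0 0 0" --pt "45 0 0 0 0 0 0" --pt "45 0 0 0 0 0 0" --pt "45 0 0 0 0 0 0" --pt "45 0 0 -2 0 0 0" --pt "45 0 0 -3 0 0 0" --pt "45 0 0 -4 0 0 0" --pt "45 0 0 -5 0 0 0" --pt "45 0 0 -4 0 0 0"

```text
time: 47.78
tcp_pos: [0.622, -0.0491, 0.2446]
eef_rot: [-3.139, 0.062, -0.005]
force: [0.6, 0.1, 0.0]
gripper_width: 0.0391
grasp_force: 0.0
```

Run:
```python
from sim import *
st();V=np.array
q0=np.array(o['qpos'])
print('right'); q=go(q0,V([.6,-.27,.25]),Rt(-.04),6);q=go(q,V([.6,-.27,.36]),Rt(-.04),3);q=go(q,V([.76,-.2,.36]),Rt(-.04),4);q=go(q,V([.765,-.13,.3]),Rt(-.04),3);q=go(q,V([.76,-.13,.18]),Rt(-.04),3);q=go(q,V([.65,-.13,.19]),Rt(-.04),3);q=go(q,V([.58,-.13,.12]),Rt(-.04),3)
s=sep([.6,-.27,.25],Rt(-.04),0);s=sep([.6,-.27,.36],Rt(-.04),0,start=s)
```

```text
t 47.77 tcp [ 0.622 -0.049  0.245] F [0.6 0.1 0. ] w 0.0391 gf 0.0 q [-0.83  0.59  1.26  1.48 -0.56  1.47 -1.18]
right
[-0.38  0.65  1.17  1.37 -0.59  1.5  -0.86] err 0.0 0.0
[-0.32  0.61  1.19  1.16 -0.57  1.71 -0.9 ] err 0.0 0.0
[-0.08  0.89  1.02  0.58 -0.77  1.88 -1.18] err 0.0 0.0
[-0.29  0.87  1.05  0.82 -0.74  1.74 -1.2 ] err 0.0 0.0
[-0.38  0.91  1.04  1.07 -0.75  1.52 -1.14] err 0.0 0.0
[-0.6   0.71  1.16  1.43 -0.65  1.41 -1.05] err 0.0 0.0
[-0.73  0.65  1.19  1.71 -0.64  1.23 -0.99] err 0.0 0.0
shift 5 x [0, -0.26, 4.43, -0.11, 0, 0, 0]
shift 3 x [0, 0.0, 0.0, -3.67, 0, 0, 0]
```

Emit:
play_rows --pt "0 -0.26 4.43 -0.11 0 0 0" --pt "0 -0.26 4.43 -0.11 0 0 0" --pt "0 -0.26 4.43 -0.11 0 0 0" --pt "0 -0.26 4.43 -0.11 0 0 0" --pt "0 -0.26 4.43 -0.11 0 0 0" --pt "0 0 0 -3.67 0 0 0" --pt "0 0 0 -3.67 0 0 0" --pt "0 0 0 0 0 0 0" --grip_force 10

```text
time: 48.78
tcp_pos: [0.6003, -0.2711, 0.3237]
eef_rot: [3.141, -0.063, 0.009]
force: [0.3, -1.1, -0.4]
gripper_width: 0.0003
grasp_force: 0.0
```

Run:
```python
from sim import *
st();V=np.array;Y=1.53
print('post px',atz('top',375*.64,90*.64,.3),atz('top',375*.64,90*.64,.0),atz('top',375*.64,185*.64,.0))
t=snap('top');s=snap('scene')
a=cv2.resize(t[100:215,190:330],None,fx=4,fy=4,interpolation=cv2.INTER_LANCZOS4);cv2.imwrite('pics/q1.png',a)
for c in('top','scene'):
  for n in('coin_roll_1','lid_edge','shackle_top','lock_axis'):
    print(c,n,[(np.array(d['location']),round(d['score'],2)) for d in manip.place_of(c,n)[:5] if d['score']>.3])
q=np.array(o['qpos']);p,r=F(q)
q=go(q,p,Rt(Y),10);q=go(q,V([.75,-.26,.33]),Rt(Y),4);q=go(q,V([.755,-.26,.19]),Rt(Y),3);q=go(q,V([.75,-.14,.19]),Rt(Y),3);q=go(q,V([.65,-.14,.2]),Rt(Y),3);q=go(q,V([.595,-.14,.12]),Rt(Y),3)
```

```text
t 48.77 tcp [ 0.6   -0.271  0.324] F [ 0.3 -1.1 -0.4] w 0.0003 gf 0.0 q [-0.35  0.61  1.2   1.24 -0.57  1.64 -0.88]
post px [ 0.835 -0.074  0.3  ] [ 0.979 -0.073  0.   ] [ 0.783 -0.072  0.   ]
top coin_roll_1 [(array([ 0.375, -0.324,  0.012]), 0.72), (array([ 0.622, -0.114,  0.052]), 0.56), (array([ 0.618, -0.045,  0.046]), 0.48)]
top lid_edge []
top shackle_top []
top lock_axis [(array([ 0.535, -0.082,  0.093]), 0.79), (array([ 0.711, -0.076,  0.217]), 0.39)]
scene coin_roll_1 [(array([ 0.615, -0.043,  0.047]), 0.71), (array([ 0.707, -0.247,  0.015]), 0.67), (array([ 0.626, -0.117,  0.05 ]), 0.6), (array([ 0.378, -0.32 ,  0.01 ]), 0.58)]
scene lid_edge [(array([ 0.714, -0.077,  0.217]), 0.88), (array([ 0.684, -0.076,  0.101]), 0.38)]
scene shackle_top [(array([ 0.626, -0.115,  0.051]), 0.56), (array([ 0.52 , -0.08 ,  0.158]), 0.46)]
scene lock_axis [(array([ 0.538, -0.081,  0.093]), 0.9)]
[-0.23  0.47  0.89  1.23 -0.36  1.6   0.56] err 0.0 0.0
[ 0.02  0.83  0.76  0.66 -0.55  1.78  0.42] err 0.0 0.0
[-0.08  0.85  0.76  0.95 -0.54  1.51  0.48] err 0.0 0.0
[-0.29  0.77  0.78  1.1  -0.51  1.46  0.35] err 0.0 0.0
[-0.45  0.55  0.86  1.42 -0.41  1.36  0.38] err 0.0 0.0
[-0.51  0.49  0.87  1.67 -0.4   1.17  0.41] err 0.0 0.0
```

View pics/q1.png

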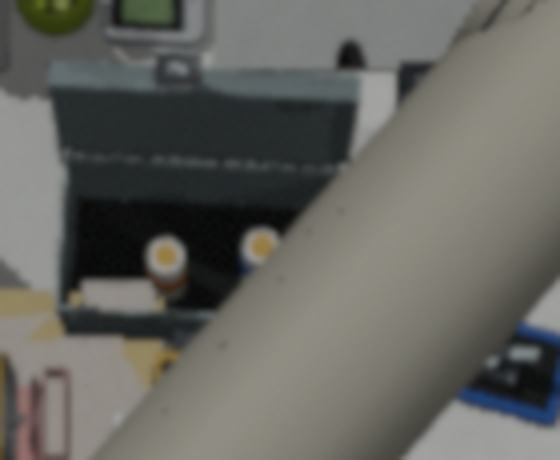

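Both rolls stand in the box: coin ends at crop (165,258) and (260,245). The lid is still upright, its edge near (0.712,-0.077,0.217). Next I close it from behind with shut fingers.

Run:
```python
from h import *
Y=1.53
s=sep([.755,-.26,.32],Rt(Y),0);s=sep([.755,-.26,.19],Rt(Y),0,start=s);s=sep([.752,-.15,.185],Rt(Y),0,start=s)
```

```text
turn 10 x [0, 0, 0, 0, -0.0, -0.0, -0.157]
shift 4 x [0, 0.39, 3.86, -0.02, 0, 0, 0]
shift 3 x [0, 0.0, 0.0, 4.33, 0, 0, 0]
shift 3 x [0, 3.66, -0.25, 0.17, 0, 0, 0]
```

Emit:
play_rows --pt "0 0 0 0 0 0 -0.157" --pt "0 0 0 0 0 0 -0.157" --pt "0 0 0 0 0 0 -0.157" --pt "0 0 0 0 0 0 -0.157" --pt "0 0 0 0 0 0 -0.157" --pt "0 0 0 0 0 0 -0.157" --pt "0 0 0 0 0 0 -0.157" --pt "0 0 0 0 0 0 -0.157" --pt "0 0 0 0 0 0 -0.157" --pt "0 0 0 0 0 0 -0.157" --pt "0 0 0 0 0 0 0"

```text
time: 50.65
tcp_pos: [0.6002, -0.2696, 0.3195]
eef_rot: [-2.265, -2.175, -0.005]
force: [1.2, -0.3, 0.3]
gripper_width: 0.0004
grasp_force: 0.0
```

Emit:
play_rows --pt "0 0.39 3.86 0 0 0 0" --pt "0 0.39 3.86 0 0 0 0" --pt "0 0.39 3.86 0 0 0 0" --pt "0 0.39 3.86 0 0 0 0" --pt "0 0 0 4.33 0 0 0" --pt "0 0 0 4.33 0 0 0" --pt "0 0 0 4.33 0 0 0" --pt "0 0 0 0 0 0 0"

```text
time: 51.65
tcp_pos: [0.754, -0.2585, 0.1858]
eef_rot: [-2.263, -2.168, 0.0]
force: [-0.7, 0.6, 0.7]
gripper_width: 0.0005
grasp_force: 0.0
```

Run:
```python
from h import *
Y=1.53;st()
s=sep([.75,-.15,.185],Rt(Y),0)
for d in (manip.read_camera('scene') is not None) and manip.place_of('scene','lid_edge')[:2]: print(d)
```

```text
t 51.65 tcp [ 0.754  -0.2585  0.1858] F [-0.7  0.6  0.7] w 0.0005 gf 0.0 q [-0.07  0.86  0.76  0.93 -0.56  1.53  0.48]
turn 1 x [0, 0, 0, 0, -0.005, -0.005, -0.002]
shift 3 x [0, 3.61, -0.28, 0.03, 0, 0, 0]
{'location': [0.7173, -0.0779, 0.2167], 'score': 0.61}
```

Emit:
play_rows --pt "0 3.61 -0.28 0 0 0 0" --pt "0 3.61 -0.28 0 0 0 0" --pt "0 3.61 -0.28 0 0 0 0" --pt "0 0 -1 0 0 0 0" --pt "0 0 -1 0 0 0 0" --pt "0 0 -1 0 0 0 0" --pt "0 0 -1 0 0 0 0" --grip_force 30

```text
time: 52.62
tcp_pos: [0.7121, -0.1501, 0.1924]
eef_rot: [2.264, 2.175, 0.008]
force: [5.3, -0.8, 4.6]
gripper_width: 0.0003
grasp_force: 2.5
```

Emit:
play_rows --pt "0 0 -1 0 0 0 0" --pt "0 0 -1 0 0 0 0" --pt "0 0 -1 0 0 0 0" --pt "0 0 -1 0 0 0 0" --pt "0 0 -1 0 0 0 0" --pt "0 0 -1 0 0 0 0"

```text
time: 53.38
tcp_pos: [0.6505, -0.1472, 0.1898]
eef_rot: [-2.264, -2.176, -0.004]
force: [3.5, -0.5, 0.4]
gripper_width: 0.0
grasp_force: 1.3
```

Run:
```python
from h import *
st();snap('scene');snap('top')
for c in('scene','top'):
  for d in manip.place_of(c,'lid_edge')[:2]: print(d)
```

```text
t 53.38 tcp [ 0.6505 -0.1472  0.1898] F [ 3.5 -0.5  0.4] w 0.0 gf 1.3 q [-0.42  0.56  0.84  1.42 -0.42  1.35  0.4 ]
{'location': [0.6398, -0.0722, 0.2128], 'score': 0.84}
```

Emit:
play_rows --pt "0 0 -1 0.5 0 0 0" --pt "0 0 -1 0.5 0 0 0" --pt "0 0 -1 0.7 0 0 0" --pt "0 0 -1 0.8 0 0 0" --pt "0 0 -0.5 1 0 0 0" --pt "0 0 -0.5 1 0 0 0"

```text
time: 54.32
tcp_pos: [0.6007, -0.1452, 0.1443]
eef_rot: [-2.264, -2.176, -0.004]
force: [-1.6, 0.3, 1.6]
gripper_width: -0.0
grasp_force: 0.9
```

Run:
```python
from h import *
st();snap('scene');snap('top')
for c in('scene','top'):
  for n in('lid_edge','shackle_top'):
    for d in manip.place_of(c,n)[:2]: print(c,n,d)
```

```text
t 54.33 tcp [ 0.6007 -0.1452  0.1443] F [-1.6  0.3  1.6] w -0.0 gf 0.9 q [-0.48  0.48  0.86  1.62 -0.38  1.22  0.41]
scene lid_edge {'location': [0.5805, -0.0704, 0.1494], 'score': 0.57}
scene shackle_top {'location': [0.5205, -0.0795, 0.157], 'score': 0.54}
```

Emit:
play_rows --pt "0 0 0 0.7 0 0 0" --pt "0 0 0 0.7 0 0 0" --pt "0 0 0 0.7 0 0 0" --pt "0 0 0 0.5 0 0 0" --pt "0 0 0 0.3 0 0 0" --pt "0 0 0 0 0 0 0"

```text
time: 55.38
tcp_pos: [0.6014, -0.145, 0.1157]
eef_rot: [-2.264, -2.176, -0.004]
force: [0.1, -0.5, 0.3]
gripper_width: 0.0005
grasp_force: 0.0
```

Emit:
play_rows --pt "0 0 0 0.2 0 0 0" --pt "0 0 0 0.2 0 0 0" --pt "0 0 0 0.2 0 0 0" --pt "0 0 0 0 0 0 0"

```text
time: 55.88
tcp_pos: [0.6015, -0.1451, 0.1113]
eef_rot: [-2.264, -2.176, -0.006]
force: [-7.2, 3.1, 15.6]
gripper_width: 0.0003
grasp_force: 7.6
```

Emit:
play_rows --pt "0 0 0 0.1 0 0 0" --pt "0 0 0 0 0 0 0"

```text
time: 56.12
tcp_pos: [0.6015, -0.1452, 0.1112]
eef_rot: [-2.264, -2.176, -0.007]
force: [-9.1, 3.4, 23.8]
gripper_width: 0.0007
grasp_force: 11.9
```

Emit:
play_rows --pt "0 0 0 -1 0 0 0" --pt "0 0 0 -3 0 0 0" --pt "0 0 0 -4 0 0 0" --pt "0 0 0 -4 0 0 0" --pt "0 0 0 0 0 0 0"

```text
time: 56.75
tcp_pos: [0.6027, -0.1461, 0.2321]
eef_rot: [2.263, 2.175, 0.009]
force: [-0.5, 1.0, 0.3]
gripper_width: 0.0007
grasp_force: 0.0
```

Run:
```python
from sim import *
st();V=np.array;snap('scene');snap('top')
for c in('scene','top'):
  for n in('lid_edge','shackle_top','lock_axis','coin_rest'):
    for d in manip.place_of(c,n)[:3]: print(c,n,V(d['location']),round(d['score'],2))
q=V(o['qpos']);p,r=F(q);A=V([.537,-.084])
for a in(0,np.pi):
  y0=2.84-a;y1=1.53-a;print('alt',a)
  q=go(V(o['qpos']),V([.52,-.08,.23]),Rt(1.53),4);q=go(q,V([.52,-.08,.23]),Rt(y0),10);q=go(q,V([.52,-.08,.13]),Rt(y0),3);q=go(q,V([.537,-.067,.13]),Rt(y1),8)
```

```text
t 56.75 tcp [ 0.603 -0.146  0.232] F [-0.5  1.   0.3] w 0.0007 gf 0.0 q [-0.51  0.41  0.9   1.51 -0.33  1.38  0.38]
scene lid_edge [ 0.57  -0.069  0.115] 0.88
scene shackle_top [ 0.385  0.189 -0.002] 0.7
scene shackle_top [ 0.521 -0.076  0.156] 0.48
scene lock_axis [ 0.537 -0.08   0.095] 0.77
scene lock_axis [ 0.625 -0.073  0.001] 0.65
scene coin_rest [ 0.556 -0.277 -0.   ] 0.56
scene coin_rest [ 0.683 -0.079  0.1  ] 0.55
top coin_rest [ 0.559 -0.28   0.003] 0.95
alt 0
[-0.81  0.12  0.95  1.76 -0.1   1.31  0.12] err 0.0 0.0
[-0.71  0.12  0.83  1.75 -0.09  1.31  1.41] err 0.0 0.0
[-0.66  0.23  0.81  1.87 -0.19  1.11  1.49] err 0.0 0.0
[-0.83  0.34  1.02  1.84 -0.32  1.14  0.26] err 0.0 0.0
alt 3.141592653589793
[-0.81  0.12  0.95  1.76 -0.1   1.31  0.12] err 0.0 0.0
[-0.98  0.22  1.2   1.74 -0.21  1.32 -1.61] err 0.0 0.0
[-0.87  0.34  1.11  1.87 -0.34  1.13 -1.52] err 0.0 0.0
[-0.92  0.67  1.32  1.8  -0.69  1.24 -2.57] err 0.02 0.01
```

Run:
```python
from h import *
s=sep([.521,-.078,.23],None,50);s=sep([.521,-.078,.129],Rt(2.82),50,start=s)
```

```text
shift 3 x [50, 2.14, -2.76, -0.04, 0, 0, 0]
turn 8 x [50, 0, 0, 0, 0.0, -0.0, -0.161]
shift 3 x [50, 0.0, 0.0, 3.37, 0, 0, 0]
```

Emit:
play_rows --pt "50 2.14 -2.76 0 0 0 0" --pt "50 2.14 -2.76 0 0 0 0" --pt "50 2.14 -2.76 0 0 0 0" --pt "50 0 0 0 0 0 -0.161" --pt "50 0 0 0 0 0 -0.161" --pt "50 0 0 0 0 0 -0.161" --pt "50 0 0 0 0 0 -0.161" --pt "50 0 0 0 0 0 -0.161" --pt "50 0 0 0 0 0 -0.161" --pt "50 0 0 0 0 0 -0.161" --pt "50 0 0 0 0 0 -0.161" --pt "50 0 0 0 0 0 0"

```text
time: 58.75
tcp_pos: [0.521, -0.0781, 0.229]
eef_rot: [0.506, 3.1, 0.005]
force: [0.1, -0.1, -0.0]
gripper_width: 0.0437
grasp_force: 0.0
```

Run:
```python
from h import *
st();s=sep([.521,-.078,.131],Rt(2.82),50)
```

```text
t 58.75 tcp [ 0.521  -0.0781  0.229 ] F [ 0.1 -0.1 -0. ] w 0.0437 gf 0.0 q [-0.69  0.12  0.82  1.75 -0.09  1.31  1.4 ]
shift 2 x [50, 0.0, 0.0, 4.9, 0, 0, 0]
```

Emit:
play_rows --pt "50 0 0 4 0 0 0" --pt "50 0 0 3 0 0 0" --pt "50 0 0 1.5 0 0 0" --pt "50 0 0 1.2 0 0 0" --pt "50 0 0 0 0 0 0"

```text
time: 59.38
tcp_pos: [0.5212, -0.0777, 0.1319]
eef_rot: [0.506, 3.1, 0.004]
force: [-0.8, 0.3, 0.0]
gripper_width: 0.0435
grasp_force: 0.0
```

Emit:
play_rows --pt "5 0 0 0 0 0 0" --pt "5 0 0 0 0 0 0" --pt "5 0 0 0 0 0 0" --pt "5 0 0 0 0 0 0" --pt "5 0 0 0 0 0 0" --pt "5 0 0 0 0 0 0" --grip_force 10

```text
time: 60.12
tcp_pos: [0.5213, -0.0777, 0.1322]
eef_rot: [0.504, 3.1, 0.005]
force: [-0.9, 0.8, 1.1]
gripper_width: 0.0085
grasp_force: 10.0
```

Run:
```python
from h import *
p,r=pose();A=np.array([.537,-.0835,p[2]]);x=r.apply([1,0,0]);y=np.arctan2(x[1],x[0]);n=10;f=(y-1.52)/n;print(y)
p2=A+R.from_rotvec([0,0,-f]).apply(p-A);print('%d x'%n,np.round(r.inv().apply(p2-p)*100,3),'rz',f,'end',A+R.from_rotvec([0,0,-f*n]).apply(p-A))
```

```text
2.8192227629634528
10 x [-0.021  0.216  0.001] rz 0.12992227629634528 end [ 0.53841248 -0.06680553  0.13217142]
```

Emit:
play_rows --pt "5 -0.02 0.216 0 0 0 0.13" --pt "5 -0.02 0.216 0 0 0 0.13" --pt "5 -0.02 0.216 0 0 0 0.13" --pt "5 -0.02 0.216 0 0 0 0.13" --pt "5 -0.02 0.216 0 0 0 0.13"

```text
time: 60.75
tcp_pos: [0.528, -0.0692, 0.1322]
eef_rot: [-1.474, -2.774, -0.005]
force: [0.7, 0.1, 1.5]
gripper_width: 0.0089
grasp_force: 10.0
```

Emit:
play_rows --pt "5 -0.02 0.216 0 0 0 0.13" --pt "5 -0.02 0.216 0 0 0 0.13" --pt "5 -0.02 0.216 0 0 0 0.13" --pt "5 -0.02 0.216 0 0 0 0.13" --pt "5 -0.02 0.216 0 0 0 0.13" --pt "5 0 0 0 0 0 0"

```text
time: 61.5
tcp_pos: [0.5385, -0.0665, 0.1322]
eef_rot: [-2.276, -2.164, -0.004]
force: [0.1, 1.6, 2.7]
gripper_width: 0.0086
grasp_force: 10.0
```

Run:
```python
from h import *
st();o=manip.get_obs();print(o['ft_torque'])
r=pose()[1];x=r.apply([1,0,0]);print(np.arctan2(x[1],x[0]))
```

```text
t 61.5 tcp [ 0.5385 -0.0665  0.1322] F [0.1 1.6 2.7] w 0.0086 gf 10.0 q [-0.82  0.34  1.02  1.84 -0.32  1.14  0.27]
[0.16982737 0.010821   0.00595488]
1.520351336979949
```

Emit:
play_rows --pt "5 0 0.12 0 0 0 0.06" --pt "5 0 0.05 0 0 0 0.02" --pt "5 0 0 0 0 0 0"

```text
time: 61.88
tcp_pos: [0.5397, -0.0667, 0.1321]
eef_rot: [-2.359, -2.072, -0.004]
force: [-2.8, 2.4, 4.2]
gripper_width: 0.0092
grasp_force: 10.3
```

Emit:
play_rows --pt "30 0 0 0 0 0 0" --pt "30 0 0 0 0 0 0" --pt "30 0 0 0 0 0 0" --pt "30 0 0 -2 0 0 0" --pt "30 0 0 -3 0 0 0" --pt "0 0 0 0 0 0 0" --pt "0 0 0 0 0 0 0" --pt "0 0 0 0 0 0 0" --pt "0 0 0 0 0 0 0" --grip_force 40

```text
time: 63.0
tcp_pos: [0.5396, -0.067, 0.1817]
eef_rot: [-2.362, -2.069, -0.003]
force: [-1.2, 0.7, 0.3]
gripper_width: 0.0016
grasp_force: 0.0
```

Run:
```python
from h import *
st();snap('scene');snap('top')
for c in('scene','top'):
  for d in manip.place_of(c,'shackle_top')[:2]: print(c,d)
s=sep([.538,-.067,.165],Rt(1.53),0)
```

```text
t 63.0 tcp [ 0.5396 -0.067   0.1817] F [-1.2  0.7  0.3] w 0.0016 gf 0.0 q [-0.87  0.29  1.08  1.78 -0.27  1.24  0.15]
scene {'location': [0.538, -0.0668, 0.1557], 'score': 0.54}
turn 1 x [0, 0, 0, 0, 0.001, -0.003, -0.091]
shift 1 x [0, -0.0, -0.18, 1.7, 0, 0, 0]
```

Emit:
play_rows --pt "0 0 -0.18 1.7 0 0 -0.091" --pt "0 0 0 0.8 0 0 0" --pt "0 0 0 0.5 0 0 0" --pt "0 0 0 0.5 0 0 0" --pt "0 0 0 0.5 0 0 0" --pt "0 0 0 0.5 0 0 0" --pt "0 0 0 0 0 0 0"

```text
time: 64.08
tcp_pos: [0.5387, -0.0667, 0.1378]
eef_rot: [-2.267, -2.173, -0.005]
force: [-2.2, 1.2, 8.9]
gripper_width: 0.0003
grasp_force: 4.3
```

Emit:
play_rows --pt "0 0 0 0.3 0 0 0" --pt "0 0 0 0.2 0 0 0" --pt "0 0 0 0.2 0 0 0" --pt "0 0 0 0.1 0 0 0" --pt "0 0 0 0 0 0 0"

```text
time: 64.7
tcp_pos: [0.5404, -0.0665, 0.132]
eef_rot: [2.267, 2.173, 0.011]
force: [-5.7, 3.3, 26.3]
gripper_width: 0.0003
grasp_force: 13.5
```

Bottomed at z 0.132, which is the full stroke. I'll back off and check.

Emit:
play_rows --pt "0 0 0 -0.5 0 0 0" --pt "0 0 0 0 0 0 0"

```text
time: 64.95
tcp_pos: [0.539, -0.0666, 0.1356]
eef_rot: [-2.268, -2.174, -0.007]
force: [-3.5, 1.0, 9.8]
gripper_width: 0.0001
grasp_force: 5.0
```

Emit:
play_rows --pt "0 0 0 -3 0 0 0" --pt "0 0 0 -5 0 0 0" --pt "0 0 0 -5 0 0 0" --pt "0 0 0 0 0 0 0"

```text
time: 65.45
tcp_pos: [0.5397, -0.0675, 0.2675]
eef_rot: [2.266, 2.172, 0.012]
force: [0.4, -0.4, -0.1]
gripper_width: 0.0003
grasp_force: 0.0
```

Run:
```python
from h import *
st();snap('scene');snap('top')
for c in('scene','top'):
  for n in('shackle_top','lid_edge'):
    for d in manip.place_of(c,n)[:2]: print(c,n,d)
```

```text
t 65.45 tcp [ 0.5397 -0.0675  0.2675] F [ 0.4 -0.4 -0.1] w 0.0003 gf 0.0 q [-0.92  0.19  1.11  1.66 -0.18  1.39  0.17]
scene shackle_top {'location': [0.5347, -0.0676, 0.1395], 'score': 0.53}
scene lid_edge {'location': [0.5692, -0.0671, 0.1125], 'score': 0.72}
```

Emit:
play_rows --pt "0 0 0 5 0 0 0" --pt "0 0 0 5 0 0 0" --pt "0 0 0 2.2 0 0 0" --pt "0 0 0 0 0 0 0"

```text
time: 66.25
tcp_pos: [0.5368, -0.0669, 0.1404]
eef_rot: [-2.265, -2.173, 0.001]
force: [0.1, 0.1, 0.6]
gripper_width: 0.0006
grasp_force: 0.0
```

Emit:
play_rows --pt "0 0 0 -4 0 0 0" --pt "0 0 0 -5 0 0 0" --pt "0 0 0 -5 0 0 0" --pt "0 0 0 0 0 0 0"

```text
time: 66.75
tcp_pos: [0.5397, -0.0679, 0.2864]
eef_rot: [2.265, 2.173, 0.013]
force: [0.3, -0.1, 0.4]
gripper_width: 0.0003
grasp_force: 0.0
```

No force at z 0.140, so the shackle is latched down.

```bash
python3 -c "
from station import manip
print(manip.sign_off())"
```

```text
the job is handed in; nothing more can be done
None
```

The job is handed in, with no verdict returned: the orange and blue rolls (no green one was present) stand in the box, the lid is shut and the shackle is latched down; I viewed 15 pictures, one over the limit of 14.

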